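# Fetch the shunt box from the back of the caddy

### The job

In the plywood bench caddy an aerosol can, a bottle and a square tub stand around the little aluminium shunt box. Move all three onto the rubber mat and leave them standing there, then set the shunt box fully down inside the raised frame of the test nest, and only then put the can, the bottle and the tub back in the caddy, each in the place where it stood before. Keep them all upright and leave the solder spool and the mug alone.

Things in the scene. Friction and masses are not known exactly. Their poses are not given: they have to be found in the camera images.
- can: Slim aerosol can: aluminium cylinder, 44 mm diameter to 86 mm height, a paper band round it, then a white plastic cap 37 mm in diameter; 112 mm high in all; about 0.17 kg. Stands upright; origin at the centre of its underside, z up.
- bottle: White plastic bottle: round body 52 mm in diameter to 48 mm height, shoulder narrowing up to 59 mm, then a straight black cylindrical cap 30 mm in diameter from 59 to 94 mm; about 0.14 kg; can be lifted by the cap. Stands upright; origin at the centre of its underside, z up.
- tub: Tall square grey plastic fuse tub with a closed black lid: 44 x 44 mm, straight sides, 90 mm high; about 0.15 kg. Stands upright; origin at the centre of its underside, z up. x and y are square to its sides.
- shunt: Small die-cast aluminium box (a current shunt), 50 x 50 mm and 34 mm high, with two black terminals (10 mm diameter, 9 mm high) on top at x = +11 and -11 mm; about 0.16 kg. Stands upright; origin at the centre of its underside, z up. x and y are square to its sides.
- caddy: Fixed plywood tray, 160 (x) by 224 (y) mm; floor 4 mm thick. Origin: centre of underside; -x is the open front, robot side. 5 mm walls: back (+x) to 36 mm height, ends (y) to 18 mm. The shunt box stands near (35, 0) mm; the other three stand near (-30, 0), (28, 64) and (28, -64) (which where varies). Gaps to the shunt box, some 10 mm, are too narrow for a finger; grip the others above its top.
- mat: Fixed black rubber mat lying flat on the table, 130 (x) by 230 (y) mm, 3 mm thick, empty at the start. Origin at the centre of its underside; x and y along its sides. It lies left or right of the caddy, the test nest on the other side.
- nest: Fixed test nest: aluminium plate 120 x 120 mm, 4 mm thick, with a square white raised frame on it: inside 64 x 64 mm, rails 6 mm wide, frame top 10 mm above the table. The shunt box goes inside the frame, flat on the plate, square to the rails (7 mm play each side, either terminal direction). Origin at the centre of the plate's underside; x and y along the rails.
- spool: Solder spool standing flat on the table, 56 mm in diameter, 44 mm high, bystander; origin at the centre of its underside.
- mug: White mug, 76 mm in diameter, 88 mm high, bystander; origin at the centre of its underside.

How it is judged:
On the way, in this order (a step that is already met when the one before it is completed fails the run):
1. can, bottle and tub all stand on the mat, let go, the shunt box still in the caddy (x of can in the frame of mat between -0.065 and 0.065 m and y of can in the frame of mat between -0.115 and 0.115 m and z of each of can, bottle, tub in the frame of mat below 0.008 m and angle between each of can, bottle, tub's own z axis and vertical below 0.08 rad and linear speed of each of can, bottle, tub below 0.03 m/s and x of bottle in the frame of mat between -0.065 and 0.065 m and y of bottle in the frame of mat between -0.115 and 0.115 m and x of tub in the frame of mat between -0.065 and 0.065 m and y of tub in the frame of mat between -0.115 and 0.115 m and contact force between each of can, bottle, tub and the fingers below 0.05 N and distance of shunt from where it was at the start of the episode below 0.03 m), for 0.2 s.
2. the shunt box sits fully down in the nest's frame, let go, while the other three still stand on the mat (x of can in the frame of mat between -0.065 and 0.065 m and y of can in the frame of mat between -0.115 and 0.115 m and z of each of can, bottle, tub in the frame of mat below 0.008 m and angle between each of can, bottle, tub, shunt's own z axis and vertical below 0.08 rad and linear speed of each of can, bottle, tub, shunt below 0.03 m/s and x of bottle in the frame of mat between -0.065 and 0.065 m and y of bottle in the frame of mat between -0.115 and 0.115 m and x of tub in the frame of mat between -0.065 and 0.065 m and y of tub in the frame of mat between -0.115 and 0.115 m and x of shunt in the frame of nest between -0.012 and 0.012 m and y of shunt in the frame of nest between -0.012 and 0.012 m and z of shunt in the frame of nest below 0.0075 m and contact force between shunt and the fingers below 0.05 N), for 0.2 s.
At the end, for the whole second after the job is handed in: The shunt box rests fully down on the plate inside the nest's frame (underside within 3.5 mm of it, centre within 12 mm each way), and can, bottle and tub each stand upright and at rest within 15 mm of where they stood at the start (distance of each of can, bottle, tub from where it was at the start of the episode below 0.015 m and angle between each of can, bottle, tub, shunt's own z axis and vertical below 0.08 rad and linear speed of each of can, bottle, tub, shunt below 0.03 m/s and x of shunt in the frame of nest between -0.012 and 0.012 m and y of shunt in the frame of nest between -0.012 and 0.012 m and z of shunt in the frame of nest below 0.0075 m); the robot touches nothing.
It fails at once if a can, bottle, tub or shunt box is tipped by more than about 35 degrees (angle between any of can, bottle, tub, shunt's own z axis and vertical above 0.6 rad).
It fails at once if the solder spool or the mug is displaced by more than 20 mm (distance of any of spool, mug from where it was at the start of the episode above 0.02 m).
It also fails if it takes over 147 s, if anything falls off the work surface, if the arm or the gripper's body presses on something with over 40 N, if the wrist force passes 120 N, or if a joint passes its speed limit or range.

### The arm

A 6-joint arm with a two-finger parallel gripper is mounted at the origin on the work surface. World frame = base frame: x ahead of the robot, y to its left, z up, the work surface at z = 0. Lengths are in m, angles in rad, forces in N, time in s.
With the tool pointing down it reaches from about 0.275 to 0.75 m from the base axis. Payload 10.2 kg.
Tool frame: the origin (TCP) lies between the finger pads; the fingertips stand 22 mm ahead of it and the grasp point (between the pads) lies 3 mm ahead of it; z points along the fingers, x is the direction in which the jaws open and shut, and the axes are right-handed (so a half turn about z gives the same grasp; the last joint's range is limited). The gripper opens to 85 mm and grips with 20 to 120 N. Pads are 22 mm wide; open, the fingers measure 114 mm over their backs; the gripper's body (76 mm by 85 mm) begins 54 mm behind the grasp point. The pads swing forward as they close: fully open they stand 13 mm farther back than shut.
Start: joints at [-1.357, 0.313, 1.498, -0, 1.331, -0.223], TCP at [0.222, -0.476, 0.22] pointing down, gripper open.
Joint ranges: [-2.94, 2.94], [-0.97, 2.17], [0.19, 2.56], [-1.23, 4.37], [0.02, 3.11], [-2.88, 2.88]. Speed limits (rad/s): [2.39, 2.39, 3.01, 3.14, 3.14, 3.14].

### API

Orientations are given as a rotation vector (axis times angle).
In Python, from rig import telemetry, cams, bot gives the robot as it stands.
- The arm moves only by the shell command python3 -m handwheel 'ROWS' [FORCE]. ROWS is JSON, a list of rows, each an object of numbers: "gripper": the closure in counts, from 0 (fully open) to 255 (shut); "x", "y", "z": the shift along the tool's x, y, z in mm; "twist": the turn about the tool's z in degrees. In form: [{"gripper": .., "x": .., "y": .., "z": .., "twist": ..}, ...]. A call has 1 to 5 rows; each row is the pose to reach, as a shift and turn from the pose measured when the call began, along the tool's axes at that moment; what a row does not reach only later rows make up. A row lasts 1/12 s, in which the tool goes at most 41.7 mm and 7.16 degrees, less where a joint would pass 70% of its speed; a pose out of reach is approached as far as the arm can. A call with a gripper value outside its range is refused whole. The fingers move at their own pace and stop on an object; FORCE is the grip in N (left out, the last holds). Time passes only in rows, so rows that repeat a pose let the fingers close. It gives the time, the measured TCP pose, the force and the opening at its end, in the units of the state.
- telemetry.read_state(): the state, without advancing time (a new reading comes with each control period).
- cams.snapshot(name): name is "scene" or "side" or "wrist"; returns (picture, depth): 384x512x3 uint8, blue, green, red; 384x512 float32, m along the optical axis (not along the pixel's ray), 0 where there is no reading.
- cams.calibration(name): a dict with "fx", "fy", "cx", "cy" (pixels), "k1" (the pictures are not rectified: a ray, as slopes to the right and down, at radius r is drawn at 1 + k1 r^2 times it, then the intrinsics apply), "R" (3x3) and "t" (3): a world point X has camera coordinates R X + t. Camera axes: x right, y down, z forward; pixel columns grow to the right and rows downward; lengths in m; the calibration is good to about 2 mm. A picture is of the moment at which its call begins: read the wrist's pose just before it. calibration takes no time and is no camera call; for the wrist camera it gives the pose at the moment of the call.
- bot.hand_in(): hands the job in, once; it reports no verdict.
The state is a dict: "clock": time; "joint_pos": joint angles; "qvel": joint speeds; "joint_torque": joint torques, N m; "ee_pos": TCP position; "orientation": TCP orientation; "force": force on the tool from outside, world axes, zero at the start; "moment": the same for the moment, N m; "gripper_width": opening from 0.0 (shut) to 1.0 (fully open).
Only numpy, scipy, OpenCV 4.12 (cv2) and the standard library are available. Lean on these libraries where they do the work, as an engineer would, in place of code of your own. Each camera call takes 0.05 s, during which the arm holds its last target. There are 200 camera calls.

## Working session

There is one attempt and no reset: what is moved stays moved. The work goes in short steps, Python scripts to look and compute and a shell command to move; the robot and the scene stay as the last step left them, time stands still between calls to the robot, and variables do not carry over. Pictures are saved under pics/ and viewed, about 12 in all and at most 16, crops included, and the job is handed in when it is done.

```bash
mkdir -p pics; ls
cat > h.py <<'E'
import numpy as np, cv2
from rig import telemetry, cams, bot
from scipy.spatial.transform import Rotation as Ro
np.set_printoptions(precision=4,suppress=True)
def pts(c,d):
    """world xyz map from depth"""
    h,w=d.shape
    K=np.array([[c['fx'],0,c['cx']],[0,c['fy'],c['cy']],[0,0,1.]])
    u,v=np.meshgrid(np.arange(w),np.arange(h))
    n=cv2.undistortPoints(np.stack([u,v],-1).reshape(-1,1,2).astype(np.float64),K,np.array([c['k1'],0,0,0.])).reshape(h,w,2)
    P=np.dstack([n,np.ones((h,w))])*d[...,None]
    return (P-np.array(c['t']))@np.array(c['R'])
def tool(target,yaw=None):
    """mm shift in tool axes from the current pose to world target"""
    s=telemetry.read_state(); R=Ro.from_rotvec(s['orientation']).as_matrix()
    return R.T@(np.array(target)-s['ee_pos'])*1000
def xdir():
    s=telemetry.read_state(); R=Ro.from_rotvec(s['orientation']).as_matrix()
    return np.degrees(np.arctan2(R[1,0],R[0,0])),R
E
python3 - <<'E'
from h import *
print(telemetry.read_state()); print(xdir())
ims=[]
for n in ("scene","side"):
    c=cams.calibration(n); im,d=cams.snapshot(n); cv2.imwrite(f'pics/{n}0.png',im); np.save(f'{n}0.npy',pts(c,d)); print(n,c, (d==0).mean())
E
```

```text
pics
{'clock': 0.0, 'joint_pos': array([-1.3574,  0.3135,  1.4984, -0.    ,  1.331 , -0.2234]), 'qvel': array([ 0.0016,  0.0012,  0.0005, -0.0005, -0.0001, -0.    ]), 'joint_torque': array([  0.0006, -41.2263, -25.9748,  -0.0001,   0.0041,  -0.    ]), 'ee_pos': array([ 0.222 , -0.4755,  0.2199]), 'orientation': array([-2.6492,  1.6869,  0.0014]), 'force': array([ 0.3303,  0.292 , -0.3373]), 'moment': array([ 0.0146, -0.0136, -0.0166]), 'gripper_width': 0.9976567702374943}
(np.float64(-64.97246216239718), array([[ 0.4231, -0.9061, -0.0003],
       [-0.9061, -0.4231,  0.0012],
       [-0.0012, -0.0003, -1.    ]]))
scene {'fx': 348.71588102261165, 'fy': 348.71588102261165, 'cx': 253.9878725322089, 'cy': 189.1746259377491, 'k1': -0.07024896568936993, 'R': array([[ 0.4745,  0.8802,  0.0063],
       [ 0.5777, -0.306 , -0.7567],
       [-0.6642,  0.3627, -0.6537]]), 't': array([-0.2134, -0.2674,  1.2166])} 0.0049285888671875
side {'fx': 365.8045647651655, 'fy': 365.8045647651655, 'cx': 259.6809882066014, 'cy': 194.14392455255393, 'k1': -0.10721111359808347, 'R': array([[-0.9685, -0.2486,  0.0109],
       [-0.1588,  0.5839, -0.7961],
       [ 0.1915, -0.7728, -0.605 ]]), 't': array([0.5036, 0.0938, 0.679 ])} 0.00408935546875
```

View pics/scene0.png

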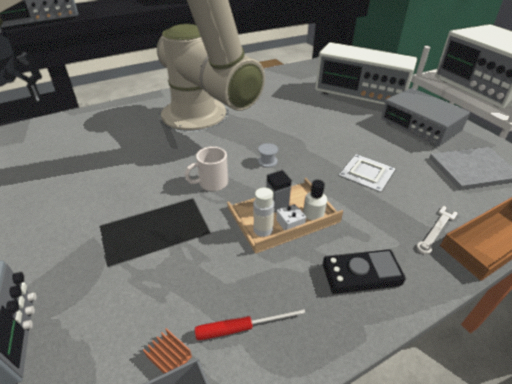

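View pics/side0.png

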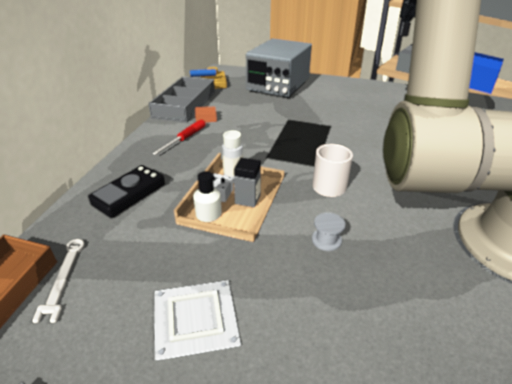

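The scene view shows the can (263,212), tub (280,190), bottle (316,200), shunt (292,216) in the caddy, the mat on the left (155,230), the nest on the right (368,172), and the mug and spool on the robot side. The side view agrees. Next I measure them from depth and colour.

```bash
cat > m.py <<'E'
from h import *
P={n:np.load(n+'0.npy') for n in('scene','side')}
I={n:cv2.imread(f'pics/{n}0.png').astype(int) for n in P}
def rect(n,mask,box,name):
    m=np.zeros(mask.shape,np.uint8); x0,y0,x1,y1=box; m[y0:y1,x0:x1]=mask[y0:y1,x0:x1]
    k,l,s,_=cv2.connectedComponentsWithStats(m); i=1+s[1:,4].argmax()
    q=P[n][l==i]; r=cv2.minAreaRect((q[:,:2]*1000).astype(np.float32)); print(name,n,r,'z',np.median(q[:,2]))
for n,b in(('scene',(90,190,225,270)),('side',(260,115,335,170))):
    rect(n,(I[n].max(2)<45)&(abs(P[n][...,2])<.02),b,'mat')
for n,b in(('scene',(330,145,405,200)),('side',(140,270,250,365))):
    rect(n,(I[n].min(2)>125)&(P[n][...,2]<.03),b,'nest')
for n,b in(('scene',(225,170,345,250)),('side',(170,140,290,245))):
    hs=I[n]; rect(n,(hs[...,2]-hs[...,0]>45)&(P[n][...,2]<.06),b,'caddy')
    x0,y0,x1,y1=b; q=P[n][y0:y1,x0:x1].reshape(-1,3); g=I[n][y0:y1,x0:x1].reshape(-1,3)
    q0=q[(q[:,2]>.05)&(q[:,2]<.14)]
    from scipy.cluster.hierarchy import fcluster,linkage
    L=fcluster(linkage(q0[:,:2],'single'),.012,'distance')
    for i in set(L):
        c=q0[L==i]
        if len(c)<15: continue
        zt=np.percentile(c[:,2],97); t=c[c[:,2]>zt-.008]
        print(n,'obj n',len(c),'ztop',zt,'mean',c[:,:2].mean(0),'top rect',cv2.minAreaRect((t[:,:2]*1000).astype(np.float32)))
for n,b in(('scene',(180,135,290,200)),('side',(300,140,360,255))):
    x0,y0,x1,y1=b; q=P[n][y0:y1,x0:x1].reshape(-1,3);q0=q[(q[:,2]>.02)&(q[:,2]<.12)]
    L=fcluster(linkage(q0[:,:2],'single'),.012,'distance')
    for i in set(L):
        c=q0[L==i]
        if len(c)>40: print(n,'by',len(c),c.min(0),c.max(0))
E
python3 m.py
```

```text
mat scene ((509.9686584472656, -263.7801513671875), (88.79537963867188, 39.36112594604492), 28.46660804748535) z 0.0036423732161568285
mat side ((477.3778076171875, -276.2924499511719), (223.71163940429688, 123.843994140625), 86.29141998291016) z 0.002278100786104264
nest scene ((539.4205932617188, 324.3292541503906), (226.93246459960938, 285.45465087890625), 52.37440872192383) z 8.975380373577183e-05
nest side ((553.51904296875, 299.70660400390625), (181.9979248046875, 172.70249938964844), 15.925008773803711) z 0.0026422504422620916
caddy scene ((569.3132934570312, 24.13164520263672), (250.8125, 176.1581268310547), 86.24330139160156) z 0.014871015684395583
scene obj n 612 ztop 0.11607973333952593 mean [ 0.6073 -0.0648] top rect ((597.521728515625, -59.52161407470703), (36.56373596191406, 34.69487380981445), 4.223649501800537)
scene obj n 417 ztop 0.09799358311688545 mean [0.6142 0.0693] top rect ((608.4403686523438, 74.84320831298828), (28.3333797454834, 28.86486053466797), 74.0931167602539)
scene obj n 547 ztop 0.0943867946215944 mean [0.5527 0.0069] top rect ((544.32568359375, 11.
[... 398 characters left out ...]
n 747 ztop 0.09383847355273889 mean [0.5404 0.0241] top rect ((543.39990234375, 13.36316967010498), (45.64751052856445, 44.2809944152832), 86.92569732666016)
side obj n 588 ztop 0.0975761191259439 mean [0.6038 0.0849] top rect ((607.256591796875, 77.3497543334961), (29.183313369750977, 29.27530288696289), 54.31963348388672)
scene by 182 [ 0.5793 -0.0771  0.1056] [ 0.6153 -0.0419  0.1172]
scene by 579 [ 0.5215 -0.0116  0.034 ] [0.5679 0.0325 0.0975]
scene by 1156 [ 0.3443 -0.1599  0.02  ] [ 0.4224 -0.0488  0.0894]
scene by 247 [0.3404 0.0576 0.0201] [0.3965 0.1135 0.0461]
side by 632 [0.3404 0.0589 0.02  ] [0.3961 0.1141 0.0468]
side by 1449 [ 0.3428 -0.1255  0.02  ] [ 0.4193 -0.0467  0.089 ]
```

```bash
cat > go.py <<'E'
# usage: go.py x y z(mm, TCP) yaw : print shift, twist to target
import sys; from h import *
x,y,z,a=map(float,sys.argv[1:5]); yaw,R=xdir(); s=telemetry.read_state()
print('shift',tool([x/1e3,y/1e3,z/1e3]).round(1),'twist',round(-((a-yaw+180)%360-180),1),'t',s['clock'],'f',s['force'].round(1),'w',round(s['gripper_width'],3))
E
python3 go.py 545 12 300 -94
```

```text
shift [-305.2 -498.9  -79.5] twist 29.0 t 0.1 f [0.4 0.3 0.5] w 0.998
```

```bash
python3 -m handwheel '[{"gripper":0,"x":-24,"y":-40,"z":-79,"twist":6},{"gripper":0,"x":-48,"y":-79,"z":-79,"twist":12},{"gripper":0,"x":-72,"y":-118,"z":-79,"twist":18},{"gripper":0,"x":-96,"y":-157,"z":-79,"twist":24},{"gripper":0,"x":-120,"y":-196,"z":-79,"twist":29}]' 60; python3 go.py 545 12 300 -94
```

```text
clock: 0.52
ee_pos: [0.3222, -0.3239, 0.2968]
orientation: [-2.136, 2.303, -0.0]
force: [1.8, -1.0, 0.0]
gripper_width: 1.0
shift [-351.7 -196.9   -3.1] twist -0.3 t 0.5167 f [ 1.8 -1.   0. ] w 1.0
```

```bash
python3 -m handwheel '[{"x":-176,"y":-98,"z":-3},{"x":-176,"y":-98,"z":-3},{"x":-176,"y":-98,"z":-3},{"x":-176,"y":-98,"z":-3},{"x":-200,"y":-112,"z":-3}]'; python3 -m handwheel '[{"x":-150,"y":-85},{"x":-150,"y":-85},{"x":-150,"y":-85},{"x":-150,"y":-85},{"x":-150,"y":-85}]'; python3 go.py 545 12 300 -94
python3 - <<'E'
from h import *
c=cams.calibration('wrist'); im,d=cams.snapshot('wrist'); cv2.imwrite('pics/w1.png',im); np.save('wrist1.npy',pts(c,d)); print(c['R'],c['t'],-c['R'].T@c['t'])
E
```

```text
shift [-351.7 -196.9   -3.1] twist -0.3 t 0.5167 f [ 1.8 -1.   0. ] w 1.0
[[-0.0749 -0.9972 -0.0006]
 [-0.9487  0.0711  0.3082]
 [-0.3073  0.0237 -0.9513]] [-0.2991  0.2665  0.5589] [ 0.4021 -0.3304  0.4494]invalid input at $[0]: expected keys gripper, x, y, z, twist
invalid input at $[0]: expected keys gripper, x, y, z, twist
```

View pics/w1.png

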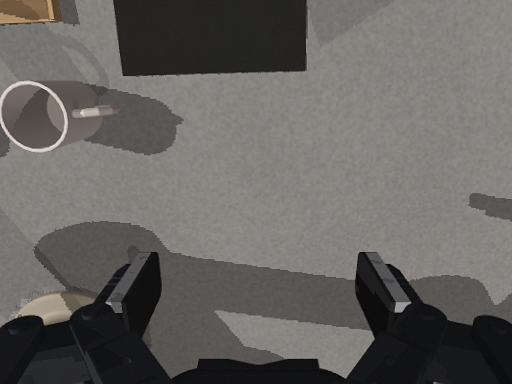

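The moves were refused because every row needs all five keys. The picture shows the mat's near edge (y≈72, columns 122–307) and the mug at (50,115).

```bash
python3 -m handwheel '[{"gripper":0,"x":-176,"y":-98,"z":-3,"twist":0},{"gripper":0,"x":-176,"y":-98,"z":-3,"twist":0},{"gripper":0,"x":-176,"y":-98,"z":-3,"twist":0},{"gripper":0,"x":-176,"y":-98,"z":-3,"twist":0},{"gripper":0,"x":-200,"y":-112,"z":-3,"twist":0}]'; python3 -m handwheel '[{"gripper":0,"x":-151,"y":-70,"z":0,"twist":0},{"gripper":0,"x":-151,"y":-70,"z":0,"twist":0},{"gripper":0,"x":-151,"y":-70,"z":0,"twist":0},{"gripper":0,"x":-151,"y":-70,"z":0,"twist":0},{"gripper":0,"x":-151,"y":-70,"z":0,"twist":0}]'; python3 go.py 545 12 300 -94
python3 - <<'E'
from h import *
c=cams.calibration('wrist'); im,d=cams.snapshot('wrist'); cv2.imwrite('pics/w2.png',im); np.save('wrist2.npy',pts(c,d));
E
```

```text
clock: 0.98
ee_pos: [0.4373, -0.1499, 0.3006]
orientation: [-2.131, 2.305, -0.001]
force: [0.9, -1.0, 0.2]
gripper_width: 1.001
clock: 1.4
ee_pos: [0.5205, 0.0005, 0.3004]
orientation: [-2.137, 2.297, 0.002]
force: [-0.6, -0.5, 0.5]
gripper_width: 1.0
shift [-13.2 -23.6   0.4] twist -0.1 t 1.4 f [-0.6 -0.5  0.5] w 1.0
```

View pics/w2.png

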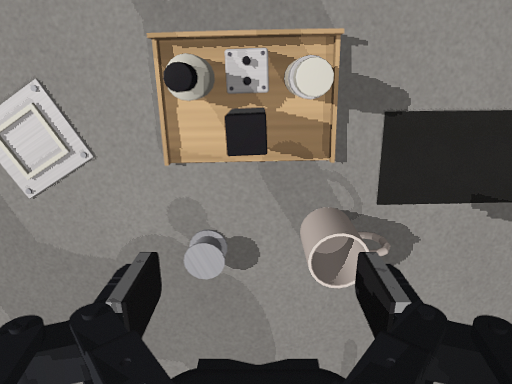

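The wrist view shows bottle (182,77), shunt (246,70), can (313,77), tub (246,133) and nest (30,143, turned about 35–40°). I'll measure these with depth.

Run:
```python
from h import *
P=np.load('wrist2.npy'); I=cv2.imread('pics/w2.png').astype(int)
def r(m,box,name):
    x0,y0,x1,y1=box; k=np.zeros(m.shape,bool); k[y0:y1,x0:x1]=m[y0:y1,x0:x1]; q=P[k]
    print(name,len(q),np.median(q[:,2]),cv2.minAreaRect((q[:,:2]*1000).astype(np.float32)), q.mean(0))
Z=P[...,2]
r(Z>.109,(280,45,345,110),'cancap')
r((Z>.090),(155,45,220,110),'bottlecap')
r((Z>.085),(215,95,275,165),'tub')
r((Z>.034)&(Z<.042),(215,40,275,100),'shunt')
r((I[...,0]<60)&(Z>.042),(215,40,275,100),'terms')
def hull(m,box,name):
    x0,y0,x1,y1=box; k=np.zeros(m.shape,bool); k[y0:y1,x0:x1]=m[y0:y1,x0:x1]; q=P[k]; print(name,cv2.minAreaRect((q[:,:2]*1000).astype(np.float32)))
hull((Z>.007)&(Z<.014),(0,80,75,190),'frame')
hull((Z<.01)&(Z>.0015)&(I.min(2)>110),(0,70,110,205),'plate')
hull((I.max(2)<50)&(Z<.015),(370,100,512,210),'mat')
hull((Z>.028)&(Z<.045),(140,20,350,40),'backwall')
```

```text
cancap 1247 0.11509964143305856 ((604.5557861328125, -44.25648498535156), (67.46279907226562, 35.94044876098633), 68.47652435302734) [ 0.599  -0.0573  0.1205]
bottlecap 753 0.09712273988277866 ((606.0160522460938, 41.745330810546875), (96.63607788085938, 28.952783584594727), 85.98404693603516) [0.6085 0.0733 0.1026]
tub 1739 0.09299720517761295 ((561.848876953125, 11.897521018981934), (43.972652435302734, 77.72061920166016), 88.39216613769531) [0.5467 0.0121 0.0973]
shunt 1747 0.03714899019506062 ((611.3129272460938, 8.063013076782227), (50.2961311340332, 49.09477615356445), 86.57630920410156) [0.6116 0.008  0.0371]
terms 98 0.046272263939722696 ((610.0687255859375, 7.576276779174805), (29.225627899169922, 17.40050506591797), 23.818981170654297) [0.6105 0.0073 0.0587]
frame ((554.6077880859375, 304.6317138671875), (93.14537048339844, 91.2908706665039), 25.50237464904785)
plate ((545.472412109375, 279.7396240234375), (154.6437225341797, 181.05123901367188), 82.38616180419922)
mat ((479.3955993652344, -261.425537109375), (196.74899291992188, 129.78309631347656), 87.04620361328125)
backwall ((652.61474609375, 7.109199523925781), (224.0891571044922, 6.21012020111084), 86.92123413085938)
```

```bash
python3 -m handwheel '[{"gripper":0,"x":-13,"y":-24,"z":40,"twist":-2},{"gripper":0,"x":-13,"y":-24,"z":80,"twist":-2},{"gripper":0,"x":-13,"y":-24,"z":110,"twist":-2},{"gripper":0,"x":-13,"y":-24,"z":130,"twist":-2},{"gripper":0,"x":-13,"y":-24,"z":130,"twist":-2}]'; python3 go.py 544.5 11.5 76 -92
```

```text
clock: 1.87
ee_pos: [0.5422, 0.0091, 0.1659]
orientation: [2.176, -2.263, -0.013]
force: [-1.0, 0.0, -0.0]
gripper_width: 0.996
shift [-2.2 -2.8 89.9] twist -0.2 t 1.8667 f [-1.  0. -0.] w 0.996
```

```bash
python3 -m handwheel '[{"gripper":0,"x":-2,"y":-3,"z":25,"twist":0},{"gripper":0,"x":-2,"y":-3,"z":50,"twist":0},{"gripper":0,"x":-2,"y":-3,"z":75,"twist":0},{"gripper":0,"x":-2,"y":-3,"z":90,"twist":0},{"gripper":0,"x":-2,"y":-3,"z":90,"twist":0}]'; python3 go.py 544.5 11.5 76 -92;  python3 -m handwheel '[{"gripper":255,"x":0,"y":0,"z":0,"twist":0},{"gripper":255,"x":0,"y":0,"z":0,"twist":0},{"gripper":255,"x":0,"y":0,"z":0,"twist":0},{"gripper":255,"x":0,"y":0,"z":0,"twist":0},{"gripper":255,"x":0,"y":0,"z":0,"twist":0}]' 45; python3 go.py 544.5 11.5 76 -92
```

```text
clock: 2.28
ee_pos: [0.5436, 0.0106, 0.0745]
orientation: [2.173, -2.262, -0.017]
force: [-0.5, -0.1, -0.2]
gripper_width: 0.998
shift [-0.9 -0.8 -1.5] twist -0.3 t 2.2833 f [-0.5 -0.1 -0.2] w 0.998
clock: 2.7
ee_pos: [0.5446, 0.0104, 0.0763]
orientation: [2.174, -2.263, -0.013]
force: [-1.7, -0.7, 6.1]
gripper_width: 0.493
shift [-1.1  0.2  0.3] twist -0.3 t 2.7 f [-1.7 -0.7  6.1] w 0.493
```

```bash
python3 -m handwheel '[{"gripper":255,"x":0,"y":0,"z":0,"twist":0},{"gripper":255,"x":0,"y":0,"z":-20,"twist":0},{"gripper":255,"x":0,"y":0,"z":-50,"twist":0},{"gripper":255,"x":0,"y":0,"z":-85,"twist":0},{"gripper":255,"x":0,"y":0,"z":-120,"twist":0}]'; python3 go.py 445 -276 196 -92
```

```text
clock: 3.12
ee_pos: [0.5451, 0.01, 0.198]
orientation: [2.174, -2.263, -0.014]
force: [0.3, -0.6, -1.1]
gripper_width: 0.492
shift [289.8  88.6   1.7] twist -0.3 t 3.1167 f [ 0.3 -0.6 -1.1] w 0.492
```

```bash
python3 -m handwheel '[{"gripper":255,"x":20,"y":6,"z":2,"twist":0},{"gripper":255,"x":50,"y":15,"z":2,"twist":0},{"gripper":255,"x":83,"y":25,"z":2,"twist":0},{"gripper":255,"x":117,"y":36,"z":2,"twist":0},{"gripper":255,"x":150,"y":46,"z":2,"twist":0}]'; python3 -m handwheel '[{"gripper":255,"x":33,"y":10,"z":0,"twist":0},{"gripper":255,"x":66,"y":20,"z":0,"twist":0},{"gripper":255,"x":95,"y":29,"z":0,"twist":0},{"gripper":255,"x":120,"y":36,"z":0,"twist":0},{"gripper":255,"x":135,"y":41,"z":0,"twist":0}]'; python3 go.py 446 -277 76 -92
```

```text
clock: 3.53
ee_pos: [0.4923, -0.1393, 0.1964]
orientation: [2.175, -2.263, -0.013]
force: [0.4, -0.3, -1.3]
gripper_width: 0.494
clock: 3.95
ee_pos: [0.445, -0.275, 0.1967]
orientation: [2.173, -2.264, -0.012]
force: [-0.5, 0.0, -1.6]
gripper_width: 0.497
shift [  2.3  -2.1 120.7] twist -0.4 t 3.95 f [-0.5  0.  -1.6] w 0.497
```

```bash
python3 -m handwheel '[{"gripper":255,"x":2,"y":-2,"z":30,"twist":0},{"gripper":255,"x":2,"y":-2,"z":65,"twist":0},{"gripper":255,"x":2,"y":-2,"z":95,"twist":0},{"gripper":255,"x":2,"y":-2,"z":113,"twist":0},{"gripper":255,"x":2,"y":-2,"z":118,"twist":0}]'; python3 -m handwheel '[{"gripper":255,"x":0,"y":0,"z":2,"twist":0},{"gripper":255,"x":0,"y":0,"z":3,"twist":0},{"gripper":255,"x":0,"y":0,"z":3,"twist":0}]';python3 go.py 446 -277 75.3 -92
```

```text
clock: 4.37
ee_pos: [0.4447, -0.2757, 0.0761]
orientation: [2.172, -2.264, -0.019]
force: [-0.2, -0.4, -0.8]
gripper_width: 0.497
clock: 4.62
ee_pos: [0.4455, -0.276, 0.0755]
orientation: [2.173, -2.265, -0.015]
force: [-1.6, 2.7, 6.6]
gripper_width: 0.498
shift [ 1.  -0.5  0.2] twist -0.4 t 4.6167 f [-1.6  2.7  6.6] w 0.498
```

Contact with the mat. Release and rise, then turn for the can (jaw along caddy x).

```bash
python3 -m handwheel '[{"gripper":0,"x":0,"y":0,"z":0,"twist":0},{"gripper":0,"x":0,"y":0,"z":0,"twist":0},{"gripper":0,"x":0,"y":0,"z":0,"twist":0},{"gripper":0,"x":0,"y":0,"z":0,"twist":0},{"gripper":0,"x":0,"y":0,"z":0,"twist":0}]'; python3 -m handwheel '[{"gripper":0,"x":0,"y":0,"z":-30,"twist":0},{"gripper":0,"x":0,"y":0,"z":-65,"twist":0},{"gripper":0,"x":0,"y":0,"z":-105,"twist":0},{"gripper":0,"x":0,"y":0,"z":-125,"twist":0},{"gripper":0,"x":0,"y":0,"z":-125,"twist":0}]';python3 go.py 598 -60 196 -3
```

```text
clock: 5.03
ee_pos: [0.4456, -0.2761, 0.0757]
orientation: [2.173, -2.265, -0.015]
force: [0.2, 0.4, 0.8]
gripper_width: 1.001
clock: 5.45
ee_pos: [0.4481, -0.278, 0.2055]
orientation: [2.173, -2.265, -0.001]
force: [1.4, 0.2, 0.6]
gripper_width: 0.998
shift [-224.  -140.8    8.8] twist -89.4 t 5.45 f [1.4 0.2 0.6] w 0.998
```

```bash
python3 -m handwheel '[{"gripper":0,"x":-30,"y":-19,"z":0,"twist":-7},{"gripper":0,"x":-60,"y":-38,"z":0,"twist":-14},{"gripper":0,"x":-90,"y":-57,"z":0,"twist":-21},{"gripper":0,"x":-120,"y":-75,"z":0,"twist":-28},{"gripper":0,"x":-150,"y":-94,"z":0,"twist":-35}]';python3 go.py 598 -60 196 -3
```

```text
clock: 5.87
ee_pos: [0.5486, -0.1303, 0.2041]
orientation: [2.758, -1.498, -0.005]
force: [0.9, -0.5, 0.1]
gripper_width: 1.001
shift [-32.1 -79.8   7.9] twist -54.0 t 5.8667 f [ 0.9 -0.5  0.1] w 1.001
```

```bash
python3 -m handwheel '[{"gripper":0,"x":-10,"y":-25,"z":0,"twist":-7},{"gripper":0,"x":-20,"y":-50,"z":0,"twist":-14},{"gripper":0,"x":-32,"y":-80,"z":0,"twist":-21},{"gripper":0,"x":-32,"y":-80,"z":0,"twist":-28},{"gripper":0,"x":-32,"y":-80,"z":0,"twist":-35}]';python3 -m handwheel '[{"gripper":0,"x":0,"y":0,"z":0,"twist":-7},{"gripper":0,"x":0,"y":0,"z":0,"twist":-14},{"gripper":0,"x":0,"y":0,"z":0,"twist":-19},{"gripper":0,"x":0,"y":0,"z":0,"twist":-19}]';python3 go.py 598 -60 78 -3
python3 - <<'E'
from h import *
c=cams.calibration('wrist'); im,d=cams.snapshot('wrist'); cv2.imwrite('pics/w3.png',im); P=pts(c,d); np.save('wrist3.npy',P); Z=P[...,2]
for lo,hi,n in((.112,.122,'can'),(.094,.103,'bottle')):
    q=P[(Z>lo)&(Z<hi)&(abs(P[...,0]-.6)<.05)&(abs(P[...,1])<.11)]; print(n,len(q),cv2.minAreaRect((q[:,:2]*1000).astype(np.float32)))
E
```

```text
clock: 6.28
ee_pos: [0.5985, -0.0583, 0.2024]
orientation: [3.085, -0.587, -0.009]
force: [0.6, -0.8, -0.7]
gripper_width: 1.001
clock: 6.62
ee_pos: [0.5983, -0.0582, 0.2013]
orientation: [3.141, -0.065, -0.012]
force: [0.7, 1.5, -0.5]
gripper_width: 1.002
shift [  0.7   1.8 123.3] twist 0.6 t 6.6167 f [ 0.7  1.5 -0.5] w 1.002
can 1800 ((598.3855590820312, -57.86870574951172), (36.41082763671875, 35.574039459228516), 6.321102142333984)
bottle 691 ((602.8616943359375, 10.03375244140625), (124.6171646118164, 34.43959045410156), 86.44424438476562)
```

View pics/w3.png

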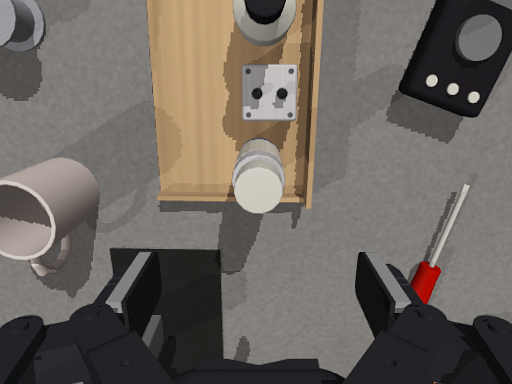

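The can (258,185) lies centred between the jaws, and the shunt is at (270,92). Descend to the can.

```bash
python3 -m handwheel '[{"gripper":0,"x":0,"y":1,"z":35,"twist":0},{"gripper":0,"x":0,"y":1,"z":70,"twist":0},{"gripper":0,"x":0,"y":1,"z":105,"twist":0},{"gripper":0,"x":0,"y":1,"z":123,"twist":0},{"gripper":0,"x":0,"y":1,"z":125,"twist":0}]'; python3 go.py 598 -59 76 -3;  python3 -m handwheel '[{"gripper":255,"x":0,"y":0,"z":0,"twist":0},{"gripper":255,"x":0,"y":0,"z":0,"twist":0},{"gripper":255,"x":0,"y":0,"z":0,"twist":0},{"gripper":255,"x":0,"y":0,"z":0,"twist":0},{"gripper":255,"x":0,"y":0,"z":0,"twist":0}]' 45; python3 go.py 598 -59 76 -3;python3 -m handwheel '[{"gripper":255,"x":0,"y":0,"z":0,"twist":0},{"gripper":255,"x":0,"y":0,"z":-20,"twist":0},{"gripper":255,"x":0,"y":0,"z":-50,"twist":0},{"gripper":255,"x":0,"y":0,"z":-85,"twist":0},{"gripper":255,"x":0,"y":0,"z":-120,"twist":0}]'; python3 go.py 499 -347 196 -3
```

```text
clock: 7.08
ee_pos: [0.595, -0.0587, 0.0721]
orientation: [-3.139, 0.078, 0.023]
force: [0.3, 0.0, -1.1]
gripper_width: 0.997
shift [ 2.9  0.2 -4. ] twist 0.2 t 7.0833 f [ 0.3  0.  -1.1] w 0.997
clock: 7.5
ee_pos: [0.5961, -0.059, 0.074]
orientation: [-3.14, 0.078, 0.018]
force: [-0.5, -0.5, 6.6]
gripper_width: 0.476
shift [ 1.9 -0.1 -2. ] twist 0.2 t 7.5 f [-0.5 -0.5  6.6] w 0.476
clock: 7.92
ee_pos: [0.597, -0.059, 0.1955]
orientation: [-3.139, 0.078, 0.019]
force: [1.7, 0.1, -1.6]
gripper_width: 0.474
shift [-83.5 292.6   0.3] twist 0.1 t 7.9167 f [ 1.7  0.1 -1.6] w 0.474
```

```bash
python3 -m handwheel '[{"gripper":255,"x":-6,"y":20,"z":0,"twist":0},{"gripper":255,"x":-14,"y":50,"z":0,"twist":0},{"gripper":255,"x":-24,"y":83,"z":0,"twist":0},{"gripper":255,"x":-33,"y":117,"z":0,"twist":0},{"gripper":255,"x":-43,"y":150,"z":0,"twist":0}]'; python3 -m handwheel '[{"gripper":255,"x":-10,"y":33,"z":0,"twist":0},{"gripper":255,"x":-19,"y":66,"z":0,"twist":0},{"gripper":255,"x":-28,"y":97,"z":0,"twist":0},{"gripper":255,"x":-36,"y":125,"z":0,"twist":0},{"gripper":255,"x":-40,"y":140,"z":0,"twist":0}]'; python3 go.py 499 -347 73 -3
```

```text
clock: 8.33
ee_pos: [0.5459, -0.208, 0.1963]
orientation: [-3.14, 0.078, 0.018]
force: [1.2, -1.3, -0.8]
gripper_width: 0.478
clock: 8.75
ee_pos: [0.4976, -0.3487, 0.1969]
orientation: [-3.14, 0.083, 0.018]
force: [-0.1, 0.0, -1.8]
gripper_width: 0.479
shift [  2.8  -1.8 123.9] twist -0.0 t 8.75 f [-0.1  0.  -1.8] w 0.479
```

```bash
python3 -m handwheel '[{"gripper":255,"x":0,"y":-2,"z":30,"twist":0},{"gripper":255,"x":0,"y":-2,"z":65,"twist":0},{"gripper":255,"x":0,"y":-2,"z":95,"twist":0},{"gripper":255,"x":0,"y":-2,"z":115,"twist":0},{"gripper":255,"x":0,"y":-2,"z":121,"twist":0}]'; python3 -m handwheel '[{"gripper":255,"x":0,"y":0,"z":2,"twist":0},{"gripper":255,"x":0,"y":0,"z":3,"twist":0},{"gripper":255,"x":0,"y":0,"z":3,"twist":0}]';python3 go.py 499 -347 73 -3
```

```text
clock: 9.17
ee_pos: [0.4953, -0.345, 0.0728]
orientation: [-3.136, 0.082, 0.024]
force: [-2.1, 3.2, 18.5]
gripper_width: 0.481
clock: 9.42
ee_pos: [0.4958, -0.3453, 0.0728]
orientation: [-3.139, 0.081, 0.022]
force: [-4.5, 3.0, 10.5]
gripper_width: 0.478
shift [ 3.3  1.5 -0.2] twist 0.0 t 9.4167 f [-4.5  3.  10.5] w 0.478
```

```bash
python3 -m handwheel '[{"gripper":0,"x":0,"y":0,"z":0,"twist":0},{"gripper":0,"x":0,"y":0,"z":0,"twist":0},{"gripper":0,"x":0,"y":0,"z":0,"twist":0},{"gripper":0,"x":0,"y":0,"z":0,"twist":0},{"gripper":0,"x":0,"y":0,"z":0,"twist":0}]'; python3 -m handwheel '[{"gripper":0,"x":0,"y":0,"z":-30,"twist":0},{"gripper":0,"x":0,"y":0,"z":-65,"twist":0},{"gripper":0,"x":0,"y":0,"z":-105,"twist":0},{"gripper":0,"x":0,"y":0,"z":-130,"twist":0},{"gripper":0,"x":0,"y":0,"z":-130,"twist":0}]';python3 go.py 608 75.5 200 -3
```

```text
clock: 9.83
ee_pos: [0.4959, -0.3453, 0.0729]
orientation: [-3.139, 0.081, 0.022]
force: [-0.4, 0.1, 0.2]
gripper_width: 0.999
clock: 10.25
ee_pos: [0.4993, -0.3469, 0.209]
orientation: [3.135, -0.081, -0.011]
force: [0.4, -0.1, -0.0]
gripper_width: 0.999
shift [  86.8 -427.5    6.2] twist 0.0 t 10.25 f [ 0.4 -0.1 -0. ] w 0.999
```

```bash
python3 -m handwheel '[{"gripper":0,"x":8,"y":-40,"z":3,"twist":0},{"gripper":0,"x":16,"y":-80,"z":3,"twist":0},{"gripper":0,"x":24,"y":-120,"z":3,"twist":0},{"gripper":0,"x":32,"y":-160,"z":3,"twist":0},{"gripper":0,"x":40,"y":-200,"z":3,"twist":0}]'; python3 -m handwheel '[{"gripper":0,"x":8,"y":-40,"z":3,"twist":0},{"gripper":0,"x":16,"y":-80,"z":3,"twist":0},{"gripper":0,"x":24,"y":-120,"z":3,"twist":0},{"gripper":0,"x":32,"y":-160,"z":3,"twist":0},{"gripper":0,"x":40,"y":-200,"z":3,"twist":0}]'; python3 go.py 608 75.5 200 -3
```

```text
clock: 10.67
ee_pos: [0.5495, -0.1474, 0.2042]
orientation: [3.136, -0.082, -0.012]
force: [1.6, -0.6, -0.2]
gripper_width: 1.005
clock: 11.08
ee_pos: [0.5998, 0.0524, 0.1994]
orientation: [3.136, -0.082, -0.013]
force: [0.6, -0.4, 0.4]
gripper_width: 1.005
shift [  6.9 -23.5  -0.8] twist 0.0 t 11.0833 f [ 0.6 -0.4  0.4] w 1.005
```

```bash
python3 -m handwheel '[{"gripper":0,"x":7,"y":-23,"z":0,"twist":0},{"gripper":0,"x":7,"y":-23,"z":0,"twist":0}]'
python3 - <<'E'
from h import *
c=cams.calibration('wrist'); im,d=cams.snapshot('wrist'); P=pts(c,d); Z=P[...,2]
q=P[(Z>.095)&(Z<.101)&(abs(P[...,0]-.608)<.025)&(abs(P[...,1]-.075)<.025)]; print(len(q),cv2.minAreaRect((q[:,:2]*1000).astype(np.float32)))
q=P[(Z>.006)&(Z<.014)&(abs(P[...,0]-.555)<.07)&(abs(P[...,1]-.31)<.07)]; print(len(q),cv2.minAreaRect((q[:,:2]*1000).astype(np.float32)))
cv2.imwrite('pics/w4.png',im); np.save('wrist4.npy',P)
E
python3 go.py 607.5 76 82 -3
```

```text
clock: 11.25
ee_pos: [0.6083, 0.0798, 0.1982]
orientation: [3.137, -0.074, -0.014]
force: [-1.0, -0.4, -0.3]
gripper_width: 1.001
1034 ((608.5101318359375, 76.21073150634766), (28.898691177368164, 28.424144744873047), 88.41524505615234)
0 ((0.0, 0.0), (0.0, 0.0), 0.0)
shift [  0.6   0.8 116.2] twist 0.2 t 11.3 f [ 0.4 -0.2  0.1] w 1.0
```

```bash
python3 -m handwheel '[{"gripper":0,"x":1,"y":1,"z":35,"twist":0},{"gripper":0,"x":2,"y":1,"z":70,"twist":0},{"gripper":0,"x":3,"y":0,"z":100,"twist":0},{"gripper":0,"x":3,"y":0,"z":110,"twist":0},{"gripper":0,"x":3,"y":0,"z":110,"twist":0}]'; python3 go.py 608 76 86 -3;  python3 -m handwheel '[{"gripper":255,"x":0,"y":0,"z":0,"twist":0},{"gripper":255,"x":0,"y":0,"z":0,"twist":0},{"gripper":255,"x":0,"y":0,"z":0,"twist":0},{"gripper":255,"x":0,"y":0,"z":0,"twist":0},{"gripper":255,"x":0,"y":0,"z":0,"twist":0}]' 45; python3 go.py 608 76 86 -3;python3 -m handwheel '[{"gripper":255,"x":0,"y":0,"z":0,"twist":0},{"gripper":255,"x":0,"y":0,"z":0,"twist":0},{"gripper":255,"x":0,"y":0,"z":-25,"twist":0},{"gripper":255,"x":0,"y":0,"z":-60,"twist":0},{"gripper":255,"x":0,"y":0,"z":-90,"twist":0}]'; python3 go.py 509 -212 206 -3
```

```text
clock: 11.72
ee_pos: [0.6086, 0.0759, 0.0857]
orientation: [3.136, -0.078, -0.022]
force: [-0.5, 0.9, -0.5]
gripper_width: 1.004
shift [-0.6 -0.1 -0.3] twist 0.2 t 11.7167 f [-0.5  0.9 -0.5] w 1.004
clock: 12.13
ee_pos: [0.6089, 0.0759, 0.0868]
orientation: [3.136, -0.078, -0.02]
force: [-3.2, 0.3, 12.4]
gripper_width: 0.297
shift [-0.9 -0.1  0.8] twist 0.2 t 12.1333 f [-3.2  0.3 12.4] w 0.297
clock: 12.55
ee_pos: [0.6101, 0.0763, 0.1788]
orientation: [3.136, -0.078, -0.019]
force: [0.9, -0.3, -0.4]
gripper_width: 0.002
shift [-87.  293.1 -24.7] twist 0.2 t 12.55 f [ 0.9 -0.3 -0.4] w 0.002
```

The grip slipped off: width is 0. Look.

Run:
```python
from h import *
c=cams.calibration('wrist'); im,d=cams.snapshot('wrist'); P=pts(c,d); Z=P[...,2]
s,ds=cams.snapshot('side'); cv2.imwrite('pics/s5.png',np.hstack([cv2.resize(s[110:260,140:340],(400,300)),cv2.resize(im,(400,300))]))
Q=pts(cams.calibration('side'),ds)
for P in(P,Q):
    Z=P[...,2];q=P[(Z>.08)&(Z<.104)&(abs(P[...,0]-.608)<.04)&(abs(P[...,1]-.075)<.04)]; print(len(q),cv2.minAreaRect((q[:,:2]*1000).astype(np.float32)),np.percentile(q[:,2],[50,95]))
```

```text
1390 ((607.7406005859375, 75.8102798461914), (29.662023544311523, 28.72496223449707), 85.92262268066406) [0.097  0.0982]
225 ((607.9300537109375, 77.63784790039062), (28.4209041595459, 28.635169982910156), 55.81037139892578) [0.0959 0.0981]
```

View pics/s5.png

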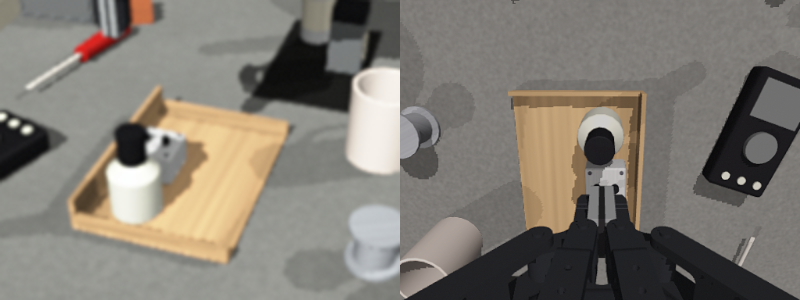

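The bottle still stands in place (cap at (130,140) in the left crop, 608/76 mm), so the fingers slid off the cap. Grip again, higher and firmer.

```bash
python3 -m handwheel '[{"gripper":0,"x":-1,"y":0,"z":0,"twist":0},{"gripper":0,"x":-1,"y":0,"z":0,"twist":0},{"gripper":0,"x":-1,"y":0,"z":0,"twist":0},{"gripper":0,"x":-1,"y":0,"z":0,"twist":0},{"gripper":0,"x":-1,"y":0,"z":0,"twist":0}]' 80; python3 -m handwheel '[{"gripper":0,"x":-1,"y":0,"z":20,"twist":0},{"gripper":0,"x":-1,"y":0,"z":45,"twist":0},{"gripper":0,"x":-1,"y":0,"z":70,"twist":0},{"gripper":0,"x":-1,"y":0,"z":84,"twist":0},{"gripper":0,"x":-1,"y":0,"z":85,"twist":0}]'; python3 go.py 608 76 94 -3;  for i in 1 2; do python3 -m handwheel '[{"gripper":255,"x":0,"y":0,"z":0,"twist":0},{"gripper":255,"x":0,"y":0,"z":0,"twist":0},{"gripper":255,"x":0,"y":0,"z":0,"twist":0},{"gripper":255,"x":0,"y":0,"z":0,"twist":0},{"gripper":255,"x":0,"y":0,"z":0,"twist":0}]' 80; done; python3 go.py 608 76 94 -3
```

```text
clock: 13.07
ee_pos: [0.611, 0.0763, 0.1819]
orientation: [3.136, -0.077, -0.006]
force: [-0.1, 0.0, -0.3]
gripper_width: 0.706
clock: 13.48
ee_pos: [0.6078, 0.076, 0.0932]
orientation: [3.136, -0.077, -0.017]
force: [0.8, -0.2, -0.5]
gripper_width: 1.002
shift [ 0.2 -0.  -0.8] twist 0.2 t 13.4833 f [ 0.8 -0.2 -0.5] w 1.002
clock: 13.9
ee_pos: [0.6082, 0.076, 0.094]
orientation: [3.136, -0.077, -0.014]
force: [0.1, -0.7, 0.2]
gripper_width: 0.304
clock: 14.32
ee_pos: [0.6082, 0.076, 0.0941]
orientation: [3.136, -0.077, -0.014]
force: [0.0, -0.7, -0.2]
gripper_width: 0.001
shift [-0.2 -0.   0.1] twist 0.2 t 14.3167 f [ 0.  -0.7 -0.2] w 0.001
```

Run:
```python
from h import *
im,d=cams.snapshot('wrist')
s,ds=cams.snapshot('side'); sc,_=cams.snapshot('scene'); a=np.vstack([cv2.resize(s[110:260,140:340],(400,300)),cv2.resize(sc[130:280,200:400],(400,300))]); cv2.imwrite('pics/s6.png',np.hstack([a,cv2.resize(im,(400,300)).repeat(1,0) if 0 else np.vstack([cv2.resize(im,(400,300)),np.zeros((300,400,3),np.uint8)])]))
c=cams.calibration('wrist'); print(-c['R'].T@c['t'])
```

```text
[0.6146 0.1552 0.2462]
```

View pics/s6.png

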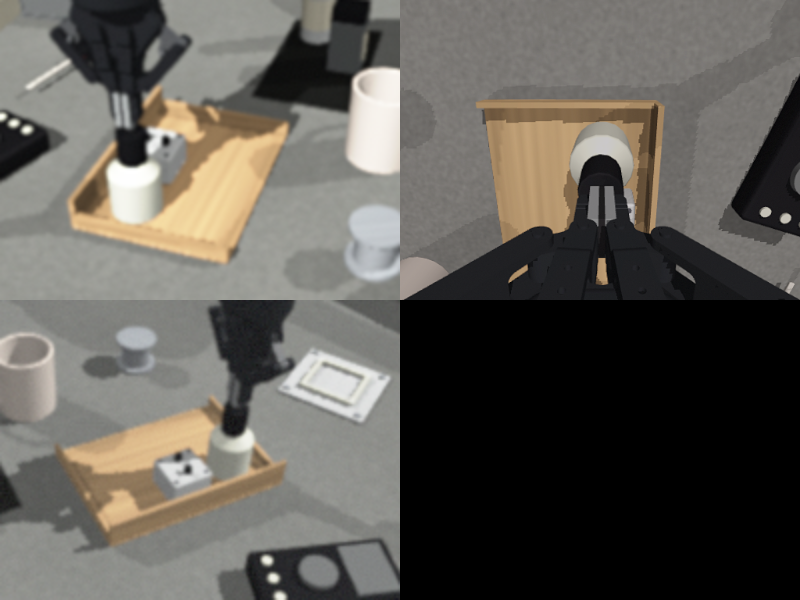

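The fingers closed without the cap between them; they seem to end at the cap's top (left crop (125,130)). I check the finger depth against the bottle.

Run:
```python
from h import *
im,d=cams.snapshot('wrist');c=cams.calibration('wrist');P=pts(c,d)
for v in range(150,345,12): print(v,[ (P[v,u]*1000).round().astype(int).tolist() for u in (240,256,270)], im[v,245].tolist())
s,ds=cams.snapshot('side');Q=pts(cams.calibration('side'),ds)
for v in range(135,220,6): print(v,(Q[v,204]*1000).round().astype(int).tolist(),s[v,204].tolist())
```

```text
150 [[597, 105, 3], [609, 105, 4], [619, 104, 3]] [69, 96, 120]
162 [[597, 99, 13], [609, 101, 26], [618, 99, 18]] [139, 148, 151]
174 [[599, 100, 47], [609, 101, 53], [617, 100, 50]] [159, 169, 172]
186 [[599, 95, 55], [609, 95, 57], [617, 94, 56]] [194, 200, 202]
198 [[599, 89, 60], [609, 91, 67], [617, 88, 59]] [196, 203, 204]
210 [[600, 88, 76], [609, 90, 83], [616, 88, 79]] [18, 17, 18]
222 [[601, 88, 93], [609, 89, 96], [616, 88, 95]] [24, 21, 22]
234 [[601, 83, 96], [609, 83, 97], [616, 83, 98]] [30, 26, 25]
246 [[601, 77, 97], [609, 86, 115], [615, 86, 116]] [124, 123, 124]
258 [[602, 83, 119], [609, 86, 126], [615, 86, 126]] [124, 123, 124]
270 [[604, 87, 135], [610, 86, 134], [615, 86, 134]] [124, 123, 124]
282 [[604, 88, 144], [610, 86, 142], [615, 87, 144]] [28, 25, 24]
294 [[605, 88, 151], [609, 81, 142], [614, 88, 152]] [36, 34, 32]
306 [[605, 88, 157], [609, 76, 142], [614, 87, 157]] [36, 33, 31]
318 [[605, 87, 162], [609, 70, 141], [614, 88, 163]] [35, 33, 31]
330 [[606, 93, 174], [601, -54, 4], [614, 86, 167]] [22, 18, 18]
342 [[606, 91, 176], [600, -69, 2], [614, 81, 166]] [22, 21, 21]
135 [593, 94, 192] [42, 38, 36]
141 [594, 94, 180] [43, 39, 37]
147 [596, 93, 168] [34, 31, 30]
153 [599, 88, 153] [43, 39, 38]
159 [603, 82, 136] [85, 85, 81]
165 [603, 84, 125] [132, 131, 128]
171 [602, 88, 115] [162, 163, 158]
177 [606, 83, 97] [27, 24, 24]
183 [604, 90, 89] [26, 24, 24]
189 [604, 91, 76] [25, 23, 22]
195 [605, 92, 62] [255, 255, 255]
201 [603, 98, 53] [254, 254, 254]
207 [603, 102, 42] [236, 244, 243]
213 [605, 101, 26] [236, 244, 243]
219 [606, 102, 11] [237, 244, 244]
```

```bash
python3 - <<'E'
from h import *
for n,t in(('wrist2',(520.5,.5,300.4)),('wrist3',(598.3,-58.2,201.3)),('wrist4',(608.3,79.8,198.2))):
    P=np.load(n+'.npy')*1000; Z=P[...,2]
    q=P[230:384][(Z[230:384]>t[2]-60)]; print(n,t,'lowest finger pts',np.percentile(q[:,2],[0,.5,2,10]), 'by region', q[q[:,2]<np.percentile(q[:,2],1)].mean(0))
    print(P[256,[140,150,155,360,365]].round().tolist())
E
python3 - <<'E'
from rig import telemetry; print(telemetry.read_state())
E
```

```text
wrist2 (520.5, 0.5, 300.4) lowest finger pts [322.1572 326.0253 330.4773 345.7208] by region [522.3959  -4.0959 325.8863]
[[536.0, 46.0, 332.0], [535.0, 43.0, 330.0], [535.0, 41.0, 330.0], [527.0, -44.0, 326.0], [529.0, -44.0, 331.0]]
wrist3 (598.3, -58.2, 201.3) lowest finger pts [223.737  226.9647 231.3878 246.5238] by region [603.8769 -57.6138 226.7779]
[[553.0, -45.0, 233.0], [557.0, -46.0, 232.0], [558.0, -47.0, 230.0], [643.0, -52.0, 227.0], [644.0, -50.0, 231.0]]
wrist4 (608.3, 79.8, 198.2) lowest finger pts [220.7065 223.8169 228.424  243.4443] by region [615.6591  80.4058 223.6779]
[[562.0, 92.0, 229.0], [567.0, 92.0, 229.0], [568.0, 91.0, 227.0], [653.0, 86.0, 225.0], [654.0, 88.0, 228.0]]
{'clock': 14.5667, 'joint_pos': array([-0.06437683,  0.62550542,  1.36319651, -0.00552187,  1.16188056,
       -0.01279422]), 'qvel': array([-0.00045078, -0.00102376,  0.00047877,  0.00139588, -0.00054509,
       -0.00167551]), 'joint_torque': array([ 1.73157405e-04, -5.28995919e+01, -2.39356863e+01, -1.30891521e-02,
        2.61063385e-02, -4.27131636e-05]), 'ee_pos': array([0.60819988, 0.07598224, 0.09404808]), 'orientation': array([ 3.13589804, -0.07741635, -0.01439544]), 'force': array([-0.11281642, -0.19580241,  0.39596309]), 'moment': array([ 0.00235284, -0.00635098,  0.01395004]), 'gripper_width': 0.0016221631100710274}
```

Measured: the real fingertips stand about 25 mm (open) or 12 mm (shut) *behind* the reported TCP, some 34 mm higher than the description says. So I go about 35 mm lower for grips from here on.

```bash
python3 -m handwheel '[{"gripper":0,"x":0,"y":0,"z":-15,"twist":0},{"gripper":0,"x":0,"y":0,"z":-15,"twist":0},{"gripper":0,"x":0,"y":0,"z":-15,"twist":0},{"gripper":0,"x":0,"y":0,"z":-15,"twist":0},{"gripper":0,"x":0,"y":0,"z":-15,"twist":0}]' 60; python3 -m handwheel '[{"gripper":0,"x":0,"y":0,"z":-15,"twist":0},{"gripper":0,"x":0,"y":0,"z":-5,"twist":0},{"gripper":0,"x":0,"y":0,"z":20,"twist":0},{"gripper":0,"x":0,"y":0,"z":40,"twist":0},{"gripper":0,"x":0,"y":0,"z":53,"twist":0}]'; python3 go.py 608 76 57 -3;  for i in 1 2; do python3 -m handwheel '[{"gripper":255,"x":0,"y":0,"z":0,"twist":0},{"gripper":255,"x":0,"y":0,"z":0,"twist":0},{"gripper":255,"x":0,"y":0,"z":0,"twist":0},{"gripper":255,"x":0,"y":0,"z":0,"twist":0},{"gripper":255,"x":0,"y":0,"z":0,"twist":0}]' 60; done; python3 go.py 608 76 57 -3
```

```text
clock: 14.98
ee_pos: [0.608, 0.0761, 0.1083]
orientation: [3.136, -0.077, -0.016]
force: [0.3, -0.2, 0.4]
gripper_width: 0.706
clock: 15.4
ee_pos: [0.6063, 0.0759, 0.0526]
orientation: [3.136, -0.078, -0.021]
force: [-0.1, 0.3, 1.4]
gripper_width: 1.003
shift [ 1.6 -0.2 -4.5] twist 0.2 t 15.4 f [-0.1  0.3  1.4] w 1.003
clock: 15.82
ee_pos: [0.607, 0.0758, 0.0537]
orientation: [3.136, -0.077, -0.017]
force: [0.9, 0.0, -1.0]
gripper_width: 0.337
clock: 16.23
ee_pos: [0.6069, 0.0759, 0.0538]
orientation: [3.136, -0.078, -0.018]
force: [-0.6, 0.6, -0.2]
gripper_width: 0.331
shift [ 1.  -0.2 -3.3] twist 0.2 t 16.2333 f [-0.6  0.6 -0.2] w 0.331
```

```bash
python3 -m handwheel '[{"gripper":255,"x":0,"y":0,"z":-10,"twist":0},{"gripper":255,"x":0,"y":0,"z":-30,"twist":0},{"gripper":255,"x":0,"y":0,"z":-60,"twist":0},{"gripper":255,"x":0,"y":0,"z":-95,"twist":0},{"gripper":255,"x":0,"y":0,"z":-125,"twist":0}]'; python3 go.py 508 -212 180 -3
```

```text
clock: 16.65
ee_pos: [0.6083, 0.0764, 0.1816]
orientation: [3.136, -0.077, -0.016]
force: [-0.1, -0.6, -1.6]
gripper_width: 0.337
shift [-86.  293.    3.8] twist 0.2 t 16.65 f [-0.1 -0.6 -1.6] w 0.337
```

```bash
python3 -m handwheel '[{"gripper":255,"x":-6,"y":20,"z":0,"twist":0},{"gripper":255,"x":-14,"y":50,"z":0,"twist":0},{"gripper":255,"x":-24,"y":83,"z":0,"twist":0},{"gripper":255,"x":-34,"y":117,"z":0,"twist":0},{"gripper":255,"x":-44,"y":150,"z":0,"twist":0}]'; python3 -m handwheel '[{"gripper":255,"x":-10,"y":33,"z":0,"twist":0},{"gripper":255,"x":-19,"y":66,"z":0,"twist":0},{"gripper":255,"x":-29,"y":97,"z":0,"twist":0},{"gripper":255,"x":-37,"y":125,"z":0,"twist":0},{"gripper":255,"x":-42,"y":141,"z":0,"twist":0}]'; python3 go.py 508 -212 53 -3
```

```text
clock: 17.07
ee_pos: [0.5562, -0.0725, 0.1835]
orientation: [3.136, -0.077, -0.015]
force: [0.8, -0.7, -1.5]
gripper_width: 0.334
clock: 17.48
ee_pos: [0.5063, -0.214, 0.1855]
orientation: [3.135, -0.08, -0.014]
force: [0.1, -0.1, -1.6]
gripper_width: 0.336
shift [  2.7  -2.9 132.4] twist 0.1 t 17.4833 f [ 0.1 -0.1 -1.6] w 0.336
```

```bash
python3 -m handwheel '[{"gripper":255,"x":1,"y":-2,"z":30,"twist":0},{"gripper":255,"x":1,"y":-2,"z":65,"twist":0},{"gripper":255,"x":1,"y":-2,"z":100,"twist":0},{"gripper":255,"x":1,"y":-2,"z":122,"twist":0},{"gripper":255,"x":1,"y":-2,"z":129,"twist":0}]'; python3 -m handwheel '[{"gripper":255,"x":0,"y":0,"z":2,"twist":0},{"gripper":255,"x":0,"y":0,"z":2,"twist":0}]';python3 go.py 508 -212 53 -3
```

```text
clock: 17.9
ee_pos: [0.5047, -0.2119, 0.0536]
orientation: [3.138, -0.08, -0.021]
force: [-0.7, -0.3, -2.2]
gripper_width: 0.334
clock: 18.07
ee_pos: [0.5054, -0.2123, 0.0533]
orientation: [3.136, -0.08, -0.019]
force: [-0.8, -0.1, -2.3]
gripper_width: 0.33
shift [ 2.6 -0.5  0.3] twist 0.1 t 18.0667 f [-0.8 -0.1 -2.3] w 0.33
```

Not quite touching; lower 1.5 mm more, then release and rise.

```bash
python3 -m handwheel '[{"gripper":255,"x":0,"y":0,"z":2,"twist":0},{"gripper":255,"x":0,"y":0,"z":2,"twist":0},{"gripper":255,"x":0,"y":0,"z":2,"twist":0}]'; python3 -m handwheel '[{"gripper":0,"x":0,"y":0,"z":0,"twist":0},{"gripper":0,"x":0,"y":0,"z":0,"twist":0},{"gripper":0,"x":0,"y":0,"z":0,"twist":0},{"gripper":0,"x":0,"y":0,"z":0,"twist":0},{"gripper":0,"x":0,"y":0,"z":0,"twist":0}]'; python3 -m handwheel '[{"gripper":0,"x":0,"y":0,"z":-10,"twist":0},{"gripper":0,"x":0,"y":0,"z":-50,"twist":0},{"gripper":0,"x":0,"y":0,"z":-90,"twist":0},{"gripper":0,"x":0,"y":0,"z":-130,"twist":0},{"gripper":0,"x":0,"y":0,"z":-147,"twist":0}]';python3 go.py 560 150 200 -3
python3 - <<'E'
from h import *
sc,d=cams.snapshot('scene'); s,ds=cams.snapshot('side'); cv2.imwrite('pics/s7.png',np.hstack([cv2.resize(sc[130:280,90:290],(400,300)),cv2.resize(s[90:240,240:440],(400,300))]))
P=pts(cams.calibration('scene'),d).reshape(-1,3); Q=pts(cams.calibration('side'),ds).reshape(-1,3)
for A in(P,Q):
  for n,(x,y),h in(('tub',(.446,-.277),.093),('can',(.497,-.346),.115),('bottle',(.508,-.212),.097)):
    q=A[(abs(A[:,0]-x)<.04)&(abs(A[:,1]-y)<.04)&(abs(A[:,2]-h)<.006)]; print(n,len(q), cv2.minAreaRect((q[:,:2]*1000).astype(np.float32)) if len(q)>5 else '')
E
```

```text
clock: 18.32
ee_pos: [0.5062, -0.2129, 0.0527]
orientation: [3.135, -0.08, -0.015]
force: [-0.2, 0.6, 3.3]
gripper_width: 0.34
clock: 18.73
ee_pos: [0.5061, -0.2128, 0.0526]
orientation: [3.135, -0.08, -0.016]
force: [0.2, 0.7, -0.1]
gripper_width: 0.995
clock: 19.15
ee_pos: [0.5088, -0.2127, 0.2059]
orientation: [3.131, -0.08, -0.005]
force: [0.9, -0.0, 0.2]
gripper_width: 1.004
shift [  32.7 -364.9    2.2] twist 0.1 t 19.15 f [ 0.9 -0.   0.2] w 1.004
tub 294 ((445.65789794921875, -273.69451904296875), (44.57009506225586, 46.01453399658203), 87.67401123046875)
can 206 ((497.7409973144531, -342.748046875), (35.31789016723633, 34.9246940612793), 67.25106048583984)
bottle 116 ((506.8805236816406, -211.12762451171875), (27.928190231323242, 29.88907241821289), 58.927852630615234)
tub 164 ((444.02783203125, -273.5045166015625), (45.72470474243164, 43.89270782470703), 86.59364318847656)
can 74 ((496.107177734375, -342.56671142578125), (36.42958068847656, 34.318355560302734), 69.85592651367188)
bottle 73 ((505.9331359863281, -210.29949951171875), (27.73440170288086, 25.440303802490234), 25.93131446838379)
```

View pics/s7.png

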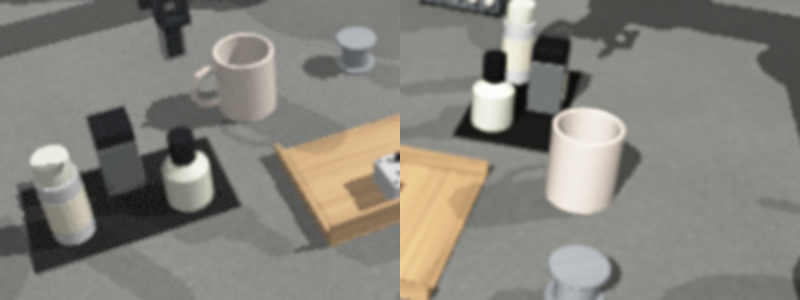

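All three stand upright on the mat (tops at (50,160), (110,125), (180,140) in the left crop) and the mug and spool are untouched. Next I turn the tool on the way to a view of the nest.

```bash
python3 -m handwheel '[{"gripper":0,"x":3,"y":-36,"z":-5,"twist":7},{"gripper":0,"x":6,"y":-74,"z":-10,"twist":14},{"gripper":0,"x":9,"y":-112,"z":-20,"twist":21},{"gripper":0,"x":12,"y":-150,"z":-30,"twist":28},{"gripper":0,"x":15,"y":-190,"z":-40,"twist":35}]'; python3 go.py 520 300 250 -93
```

```text
clock: 19.67
ee_pos: [0.5322, -0.0287, 0.24]
orientation: [2.971, -0.988, -0.004]
force: [0.3, -0.3, -0.0]
gripper_width: 1.005
shift [-206.6 -255.8  -12.8] twist 56.2 t 19.6667 f [ 0.3 -0.3 -0. ] w 1.005
```

```bash
python3 -m handwheel '[{"gripper":0,"x":-24,"y":-30,"z":-12,"twist":7},{"gripper":0,"x":-48,"y":-60,"z":-12,"twist":14},{"gripper":0,"x":-72,"y":-90,"z":-12,"twist":21},{"gripper":0,"x":-96,"y":-120,"z":-12,"twist":28},{"gripper":0,"x":-120,"y":-150,"z":-12,"twist":35}]'; python3 go.py 520 300 250 -93
```

```text
clock: 20.08
ee_pos: [0.5256, 0.1582, 0.2497]
orientation: [2.577, -1.777, -0.001]
force: [0.6, -0.6, 0.3]
gripper_width: 0.999
shift [-134.6  -45.2   -1.6] twist 23.8 t 20.0833 f [ 0.6 -0.6  0.3] w 0.999
```

```bash
python3 -m handwheel '[{"gripper":0,"x":-38,"y":-13,"z":0,"twist":7},{"gripper":0,"x":-76,"y":-26,"z":0,"twist":14},{"gripper":0,"x":-114,"y":-39,"z":0,"twist":21},{"gripper":0,"x":-134,"y":-45,"z":0,"twist":24},{"gripper":0,"x":-134,"y":-45,"z":0,"twist":24}]'; python3 go.py 611.5 8 150 -93
python3 - <<'E'
from h import *
c=cams.calibration('wrist'); im,d=cams.snapshot('wrist'); cv2.imwrite('pics/w8.png',im); P=pts(c,d); np.save('wrist8.npy',P)
E
```

```text
clock: 20.5
ee_pos: [0.5184, 0.3038, 0.2469]
orientation: [2.151, -2.272, -0.001]
force: [-0.8, -0.1, -0.3]
gripper_width: 0.999
shift [ 289.4 -110.1   98.6] twist -0.1 t 20.5 f [-0.8 -0.1 -0.3] w 0.999
```

View pics/w8.png

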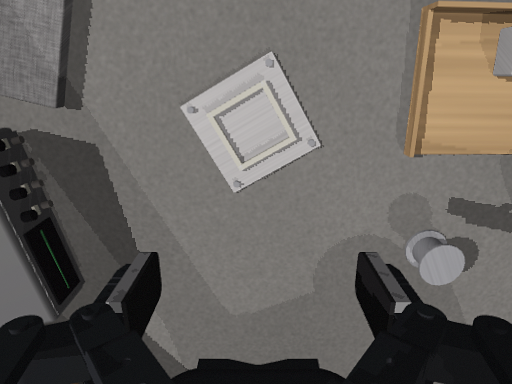

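The nest is at (251,122) px with its outline clear, and the frame is square to the plate. I measure its plate corners and frame.

Run:
```python
from h import *
P=np.load('wrist8.npy'); I=cv2.imread('pics/w8.png').astype(int); Z=P[...,2]
def rect(m,n):
    k=np.zeros(Z.shape,np.uint8); k[40:205,170:335]=m[40:205,170:335]; k=cv2.morphologyEx(k,cv2.MORPH_OPEN,np.ones((3,3),np.uint8))
    _,l,s,_=cv2.connectedComponentsWithStats(k); q=P[l==1+s[1:,4].argmax()]; r=cv2.minAreaRect((q[:,:2]*1000).astype(np.float32)); print(n,len(q),r,np.median(q[:,2]))
rect(I.min(2)>125,'plate')
rect((Z>.0065)&(Z<.02),'frameZ')
f=(I[...,2]-I[...,0]>18)&(I.min(2)>120); rect(f,'frameCol')
```

```text
plate 10061 ((543.9263916015625, 307.73431396484375), (121.49482727050781, 121.27012634277344), 26.65392303466797) 0.0032292475504759523
frameZ 1328 ((544.738525390625, 307.5108947753906), (76.37954711914062, 76.02900695800781), 26.63778305053711) 0.009038749813394864Traceback (most recent call last):
  File "<stdin>", line 8, in <module>
  File "<stdin>", line 5, in rect
ValueError: attempt to get argmax of an empty sequence
```

```bash
python3 -m handwheel '[{"gripper":0,"x":38,"y":-14,"z":10,"twist":0},{"gripper":0,"x":77,"y":-28,"z":20,"twist":0},{"gripper":0,"x":115,"y":-43,"z":35,"twist":0},{"gripper":0,"x":154,"y":-58,"z":50,"twist":0},{"gripper":0,"x":192,"y":-73,"z":60,"twist":0}]'; python3 -m handwheel '[{"gripper":0,"x":38,"y":-14,"z":10,"twist":0},{"gripper":0,"x":77,"y":-30,"z":20,"twist":0},{"gripper":0,"x":97,"y":-38,"z":38,"twist":0},{"gripper":0,"x":97,"y":-38,"z":38,"twist":0},{"gripper":0,"x":97,"y":-38,"z":38,"twist":0}]'; python3 go.py 611.5 8 2 -93
python3 - <<'E'
from h import *
c=cams.calibration('wrist'); im,d=cams.snapshot('wrist'); P=pts(c,d); Z=P[...,2]
q=P[(Z>.032)&(Z<.042)&(abs(P[...,0]-.611)<.035)&(abs(P[...,1]-.008)<.035)]; print(len(q),cv2.minAreaRect((q[:,:2]*1000).astype(np.float32)))
E
```

```text
clock: 20.97
ee_pos: [0.5789, 0.1079, 0.1882]
orientation: [2.152, -2.267, -0.001]
force: [0.7, 1.1, 0.2]
gripper_width: 0.998
clock: 21.38
ee_pos: [0.6105, 0.0066, 0.1492]
orientation: [2.148, -2.269, -0.006]
force: [0.2, 0.8, 0.3]
gripper_width: 0.998
shift [ -2.9  -3.1 147.2] twist -0.1 t 21.3833 f [0.2 0.8 0.3] w 0.998
3315 ((611.5104370117188, 7.9909515380859375), (50.21809768676758, 50.15440368652344), 87.7032241821289)
```

```bash
python3 -m handwheel '[{"gripper":0,"x":-2,"y":-2,"z":35,"twist":0},{"gripper":0,"x":-2,"y":-2,"z":70,"twist":0},{"gripper":0,"x":-2,"y":-3,"z":105,"twist":0},{"gripper":0,"x":-2,"y":-3,"z":132,"twist":0},{"gripper":0,"x":-3,"y":-3,"z":146,"twist":0}]';python3 -m handwheel '[{"gripper":0,"x":0,"y":0,"z":1,"twist":0},{"gripper":0,"x":0,"y":0,"z":1,"twist":0}]'; python3 go.py 611.5 8 2 -93;  for i in 1 2; do python3 -m handwheel '[{"gripper":255,"x":0,"y":0,"z":0,"twist":0},{"gripper":255,"x":0,"y":0,"z":0,"twist":0},{"gripper":255,"x":0,"y":0,"z":0,"twist":0},{"gripper":255,"x":0,"y":0,"z":0,"twist":0},{"gripper":255,"x":0,"y":0,"z":0,"twist":0}]' 50; done; python3 go.py 544.3 307.6 122 -63.4
```

```text
clock: 21.85
ee_pos: [0.6103, 0.0106, 0.0016]
orientation: [2.151, -2.264, -0.008]
force: [-0.5, 0.3, 0.3]
gripper_width: 0.999
clock: 22.02
ee_pos: [0.6097, 0.0116, 0.0006]
orientation: [2.153, -2.262, -0.01]
force: [0.0, 0.5, 0.3]
gripper_width: 0.999
shift [ 3.5 -1.9 -1.4] twist 0.2 t 22.0167 f [0.  0.5 0.3] w 0.999
clock: 22.43
ee_pos: [0.6107, 0.0114, 0.0023]
orientation: [2.154, -2.263, -0.006]
force: [-0.5, -0.3, 5.6]
gripper_width: 0.58
clock: 22.85
ee_pos: [0.6106, 0.0114, 0.0023]
orientation: [2.154, -2.263, -0.006]
force: [-1.0, -0.2, 0.5]
gripper_width: 0.575
shift [-291.3   82.6 -121.3] twist -29.4 t 22.85 f [-1.  -0.2  0.5] w 0.575
```

```bash
python3 -m handwheel '[{"gripper":255,"x":0,"y":0,"z":-10,"twist":0},{"gripper":255,"x":0,"y":0,"z":-30,"twist":0},{"gripper":255,"x":0,"y":0,"z":-60,"twist":0},{"gripper":255,"x":0,"y":0,"z":-90,"twist":0},{"gripper":255,"x":0,"y":0,"z":-110,"twist":0}]';  python3 -m handwheel '[{"gripper":255,"x":-20,"y":6,"z":0,"twist":-4},{"gripper":255,"x":-50,"y":14,"z":0,"twist":-10},{"gripper":255,"x":-85,"y":24,"z":0,"twist":-16},{"gripper":255,"x":-120,"y":34,"z":0,"twist":-23},{"gripper":255,"x":-155,"y":44,"z":0,"twist":-29}]';python3 go.py 544.3 307.6 112 -63.4
```

```text
clock: 23.27
ee_pos: [0.613, 0.0124, 0.1159]
orientation: [2.155, -2.264, -0.002]
force: [-0.3, -0.0, -1.5]
gripper_width: 0.574
clock: 23.68
ee_pos: [0.5761, 0.1708, 0.1156]
orientation: [2.659, -1.646, -0.008]
force: [-0.2, 0.6, -1.0]
gripper_width: 0.577
shift [-136.6  -32.6    2.6] twist -0.1 t 23.6833 f [-0.2  0.6 -1. ] w 0.577
```

```bash
python3 -m handwheel '[{"gripper":255,"x":-33,"y":-8,"z":0,"twist":0},{"gripper":255,"x":-66,"y":-16,"z":0,"twist":0},{"gripper":255,"x":-98,"y":-24,"z":0,"twist":0},{"gripper":255,"x":-122,"y":-29,"z":0,"twist":0},{"gripper":255,"x":-136,"y":-32,"z":0,"twist":0}]';python3 -m handwheel '[{"gripper":255,"x":-1,"y":0,"z":20,"twist":0},{"gripper":255,"x":-1,"y":0,"z":45,"twist":0},{"gripper":255,"x":-1,"y":0,"z":70,"twist":0},{"gripper":255,"x":-1,"y":0,"z":80,"twist":0},{"gripper":255,"x":-1,"y":0,"z":80,"twist":0}]';python3 go.py 544.3 307.6 2 -63.4
python3 - <<'E'
from h import *
c=cams.calibration('wrist'); im,d=cams.snapshot('wrist'); P=pts(c,d); Z=P[...,2]; s=telemetry.read_state()['ee_pos']
q=P[(Z>.055)&(Z<.075)&(abs(P[...,0]-s[0])<.04)&(abs(P[...,1]-s[1])<.04)]; print(s,len(q),cv2.minAreaRect((q[:,:2]*1000).astype(np.float32)),q[:,2].mean() if len(q) else 0)
side,ds=cams.snapshot('side'); cv2.imwrite('pics/s9.png',np.hstack([cv2.resize(im,(400,300)),cv2.resize(side[190:340,100:300],(400,300))]))
E
```

```text
clock: 24.1
ee_pos: [0.543, 0.3094, 0.1152]
orientation: [2.662, -1.643, -0.008]
force: [0.4, -0.0, -1.6]
gripper_width: 0.571
clock: 24.52
ee_pos: [0.5406, 0.3086, 0.0331]
orientation: [2.658, -1.642, -0.012]
force: [0.6, 0.0, -2.3]
gripper_width: 0.577
shift [ 2.5 -3.4 31.1] twist -0.0 t 24.5167 f [ 0.6  0.  -2.3] w 0.577
[0.5417 0.3091 0.0351] 14808 ((541.8770751953125, 308.3092956542969), (50.742530822753906, 77.01659393310547), 26.246103286743164) 0.06712836198516446
```

View pics/s9.png

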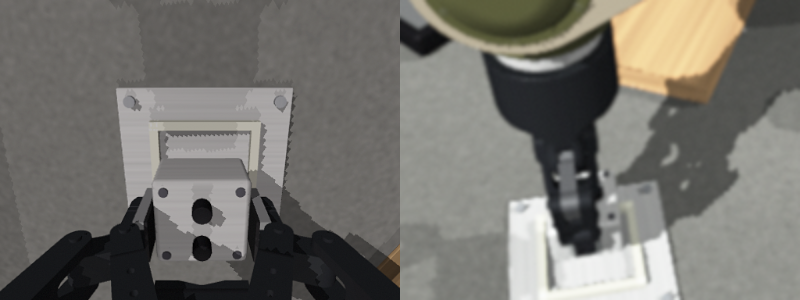

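The shunt hangs square over the frame (wrist crop (203,210), frame (205,145)). Small correction, then lower.

```bash
python3 -m handwheel '[{"gripper":255,"x":2,"y":-2,"z":6,"twist":0},{"gripper":255,"x":2,"y":-3,"z":14,"twist":0},{"gripper":255,"x":2,"y":-3,"z":22,"twist":0},{"gripper":255,"x":2,"y":-3,"z":29,"twist":0},{"gripper":255,"x":2,"y":-3,"z":31,"twist":0}]'; python3 go.py 544.3 307.6 2 -63.4; python3 -m handwheel '[{"gripper":255,"x":0,"y":0,"z":1,"twist":0},{"gripper":255,"x":0,"y":0,"z":2,"twist":0}]'; python3 go.py 544.3 307.6 2 -63.4
```

```text
clock: 25.03
ee_pos: [0.5449, 0.3084, 0.0037]
orientation: [2.66, -1.643, -0.009]
force: [0.4, -0.4, -1.9]
gripper_width: 0.574
shift [0.5 0.9 1.7] twist -0.0 t 25.0333 f [ 0.4 -0.4 -1.9] w 0.574
clock: 25.2
ee_pos: [0.5449, 0.3085, 0.0024]
orientation: [2.66, -1.643, -0.009]
force: [-5.6, -2.7, 12.7]
gripper_width: 0.579
shift [0.5 0.9 0.5] twist 0.0 t 25.2 f [-5.6 -2.7 12.7] w 0.579
```

```bash
python3 -m handwheel '[{"gripper":0,"x":0,"y":0,"z":0,"twist":0},{"gripper":0,"x":0,"y":0,"z":0,"twist":0},{"gripper":0,"x":0,"y":0,"z":0,"twist":0},{"gripper":0,"x":0,"y":0,"z":0,"twist":0},{"gripper":0,"x":0,"y":0,"z":0,"twist":0}]'; python3 -m handwheel '[{"gripper":0,"x":0,"y":0,"z":-20,"twist":0},{"gripper":0,"x":0,"y":0,"z":-60,"twist":0},{"gripper":0,"x":0,"y":0,"z":-100,"twist":0},{"gripper":0,"x":0,"y":0,"z":-140,"twist":0},{"gripper":0,"x":0,"y":0,"z":-180,"twist":0}]';python3 go.py 497 -343.5 180 -3
python3 - <<'E'
from h import *
for n in('wrist','side'):
    c=cams.calibration(n); im,d=cams.snapshot(n); P=pts(c,d); Z=P[...,2]
    q=P[(Z>.031)&(Z<.041)&(abs(P[...,0]-.544)<.04)&(abs(P[...,1]-.308)<.04)]; print(len(q),cv2.minAreaRect((q[:,:2]*1000).astype(np.float32)),np.median(q[:,2]),[np.median(q[q[:,i]<np.median(q[:,i]),2])-np.median(q[q[:,i]>np.median(q[:,i]),2]) for i in(0,1)])
E
```

```text
clock: 25.62
ee_pos: [0.545, 0.3085, 0.0025]
orientation: [2.661, -1.643, -0.009]
force: [0.5, 0.3, -0.1]
gripper_width: 0.999
clock: 26.03
ee_pos: [0.5469, 0.3101, 0.1845]
orientation: [2.661, -1.643, -0.009]
force: [0.5, 0.0, -0.1]
gripper_width: 1.0
shift [562.1 337.2  11.3] twist -60.4 t 26.0333 f [ 0.5  0.  -0.1] w 1.0
2660 ((546.3975830078125, 308.6922912597656), (49.43697738647461, 49.995460510253906), 26.799755096435547) 0.036961980489731296 [np.float64(6.409805252609313e-05), np.float64(3.504766543430127e-05)]
947 ((544.2122192382812, 308.2038269042969), (50.62732696533203, 51.2477912902832), 26.620752334594727) 0.037450454824745495 [np.float64(-4.8335977093118265e-05), np.float64(0.0004803671403463758)]
```

The shunt sits flat (top 37 mm, about 1–2 mm from the nest centre, square). Fetch the bottle back first.

```bash
python3 go.py 506.5 -212 185 -3; python3 -m handwheel '[{"gripper":0,"x":33,"y":21,"z":0,"twist":-7},{"gripper":0,"x":66,"y":41,"z":0,"twist":-14},{"gripper":0,"x":100,"y":61,"z":0,"twist":-21},{"gripper":0,"x":133,"y":82,"z":0,"twist":-28},{"gripper":0,"x":167,"y":103,"z":0,"twist":-35}]';python3 go.py 506.5 -212 185 -3
```

```text
shift [448.4 272.9   7.7] twist -60.4 t 26.1333 f [-0.3 -0.2  0.3] w 1.0
clock: 26.55
ee_pos: [0.5323, 0.1188, 0.1906]
orientation: [3.036, -0.787, 0.001]
force: [1.2, 0.2, 0.3]
gripper_width: 0.999
shift [138.2 301.6   7.4] twist -26.1 t 26.55 f [1.2 0.2 0.3] w 0.999
```

```bash
python3 -m handwheel '[{"gripper":0,"x":17,"y":36,"z":0,"twist":-6},{"gripper":0,"x":33,"y":73,"z":0,"twist":-12},{"gripper":0,"x":50,"y":110,"z":0,"twist":-18},{"gripper":0,"x":67,"y":146,"z":0,"twist":-24},{"gripper":0,"x":83,"y":182,"z":0,"twist":-26}]';python3 go.py 506.5 -212 185 -3
```

```text
clock: 26.97
ee_pos: [0.5158, -0.0825, 0.1914]
orientation: [3.135, -0.076, -0.001]
force: [1.0, -0.5, -0.3]
gripper_width: 0.998
shift [ -3.  129.8   7.1] twist 0.2 t 26.9667 f [ 1.  -0.5 -0.3] w 0.998
```

```bash
python3 -m handwheel '[{"gripper":0,"x":-1,"y":40,"z":0,"twist":0},{"gripper":0,"x":-2,"y":80,"z":0,"twist":0},{"gripper":0,"x":-3,"y":118,"z":0,"twist":0},{"gripper":0,"x":-3,"y":130,"z":7,"twist":0},{"gripper":0,"x":-3,"y":130,"z":20,"twist":0}]';python3 go.py 506.5 -212 53 -3
python3 - <<'E'
from h import *
c=cams.calibration('wrist'); im,d=cams.snapshot('wrist'); P=pts(c,d); Z=P[...,2]
for n,x,y,h in(('bottle',.506,-.212,.097),):
  q=P[(abs(Z-h)<.004)&(abs(P[...,0]-x)<.03)&(abs(P[...,1]-y)<.03)]; print(len(q),cv2.minAreaRect((q[:,:2]*1000).astype(np.float32)))
E
```

```text
clock: 27.38
ee_pos: [0.5065, -0.2156, 0.1723]
orientation: [3.133, -0.082, 0.002]
force: [-0.2, 1.0, 0.4]
gripper_width: 0.998
shift [ -0.3  -4.4 119.3] twist 0.0 t 27.3833 f [-0.2  1.   0.4] w 0.998
1275 ((507.5699157714844, -212.50926208496094), (29.001922607421875, 29.07979393005371), 24.587121963500977)
```

```bash
python3 -m handwheel '[{"gripper":0,"x":1,"y":-3,"z":35,"twist":0},{"gripper":0,"x":1,"y":-3,"z":70,"twist":0},{"gripper":0,"x":1,"y":-4,"z":100,"twist":0},{"gripper":0,"x":1,"y":-4,"z":116,"twist":0},{"gripper":0,"x":1,"y":-4,"z":119,"twist":0}]'; for i in 1 2; do python3 -m handwheel '[{"gripper":255,"x":0,"y":0,"z":0,"twist":0},{"gripper":255,"x":0,"y":0,"z":0,"twist":0},{"gripper":255,"x":0,"y":0,"z":0,"twist":0},{"gripper":255,"x":0,"y":0,"z":0,"twist":0},{"gripper":255,"x":0,"y":0,"z":0,"twist":0}]' 60; done; python3 -m handwheel '[{"gripper":255,"x":0,"y":0,"z":-10,"twist":0},{"gripper":255,"x":0,"y":0,"z":-30,"twist":0},{"gripper":255,"x":0,"y":0,"z":-60,"twist":0},{"gripper":255,"x":0,"y":0,"z":-95,"twist":0},{"gripper":255,"x":0,"y":0,"z":-125,"twist":0}]'; python3 go.py 607.5 76 180 -3
```

```text
clock: 27.85
ee_pos: [0.5047, -0.2077, 0.0467]
orientation: [-3.141, 0.078, 0.013]
force: [0.7, 0.2, -0.4]
gripper_width: 0.997
clock: 28.27
ee_pos: [0.5058, -0.2083, 0.0482]
orientation: [3.139, -0.079, -0.008]
force: [1.1, 0.4, -1.6]
gripper_width: 0.34
clock: 28.68
ee_pos: [0.5057, -0.2083, 0.0483]
orientation: [3.139, -0.079, -0.009]
force: [-0.3, 0.4, 1.2]
gripper_width: 0.336
clock: 29.1
ee_pos: [0.5063, -0.208, 0.1759]
orientation: [3.139, -0.079, -0.007]
force: [0.1, -0.3, -1.3]
gripper_width: 0.336
shift [  86.8 -288.7   -5.1] twist 0.1 t 29.1 f [ 0.1 -0.3 -1.3] w 0.336
```

```bash
python3 -m handwheel '[{"gripper":255,"x":6,"y":-20,"z":-2,"twist":0},{"gripper":255,"x":15,"y":-50,"z":-4,"twist":0},{"gripper":255,"x":25,"y":-83,"z":-5,"twist":0},{"gripper":255,"x":35,"y":-117,"z":-5,"twist":0},{"gripper":255,"x":45,"y":-150,"z":-5,"twist":0}]'; python3 -m handwheel '[{"gripper":255,"x":10,"y":-33,"z":0,"twist":0},{"gripper":255,"x":20,"y":-66,"z":0,"twist":0},{"gripper":255,"x":30,"y":-98,"z":0,"twist":0},{"gripper":255,"x":38,"y":-126,"z":0,"twist":0},{"gripper":255,"x":42,"y":-141,"z":0,"twist":0}]'; python3 go.py 608 80 49.5 -3
```

```text
clock: 29.52
ee_pos: [0.559, -0.0588, 0.1812]
orientation: [3.138, -0.079, -0.006]
force: [0.4, -0.8, -1.0]
gripper_width: 0.339
clock: 29.93
ee_pos: [0.6084, 0.0831, 0.1812]
orientation: [3.139, -0.075, -0.006]
force: [-0.4, -0.3, -1.9]
gripper_width: 0.334
shift [  0.3   2.9 131.7] twist 0.2 t 29.9333 f [-0.4 -0.3 -1.9] w 0.334
```

```bash
python3 -m handwheel '[{"gripper":255,"x":1,"y":3,"z":30,"twist":0},{"gripper":255,"x":2,"y":3,"z":65,"twist":0},{"gripper":255,"x":2,"y":3,"z":100,"twist":0},{"gripper":255,"x":2,"y":3,"z":122,"twist":0},{"gripper":255,"x":2,"y":3,"z":129,"twist":0}]'; python3 -m handwheel '[{"gripper":255,"x":0,"y":0,"z":2,"twist":0},{"gripper":255,"x":0,"y":0,"z":2,"twist":0}]';python3 go.py 608 80 49.5 -3
```

```text
clock: 30.35
ee_pos: [0.6076, 0.08, 0.0492]
orientation: [3.139, -0.075, -0.017]
force: [-16.9, 1.4, 37.5]
gripper_width: 0.338
clock: 30.52
ee_pos: [0.6082, 0.08, 0.0494]
orientation: [3.139, -0.075, -0.014]
force: [0.1, 0.5, -2.2]
gripper_width: 0.336
shift [-0.2 -0.  -0.1] twist 0.3 t 30.5167 f [ 0.1  0.5 -2.2] w 0.336
```

```bash
python3 -m handwheel '[{"gripper":255,"x":0,"y":0,"z":1,"twist":0},{"gripper":255,"x":0,"y":0,"z":1.5,"twist":0}]'; python3 -m handwheel '[{"gripper":0,"x":0,"y":0,"z":0,"twist":0},{"gripper":0,"x":0,"y":0,"z":0,"twist":0},{"gripper":0,"x":0,"y":0,"z":0,"twist":0},{"gripper":0,"x":0,"y":0,"z":0,"twist":0},{"gripper":0,"x":0,"y":0,"z":0,"twist":0}]'; python3 -m handwheel '[{"gripper":0,"x":0,"y":0,"z":-10,"twist":0},{"gripper":0,"x":0,"y":0,"z":-45,"twist":0},{"gripper":0,"x":0,"y":0,"z":-85,"twist":0},{"gripper":0,"x":0,"y":0,"z":-120,"twist":0},{"gripper":0,"x":0,"y":0,"z":-140,"twist":0}]';python3 go.py 497 -344 185 -3
python3 - <<'E'
from h import *
c=cams.calibration('wrist'); im,d=cams.snapshot('wrist'); P=pts(c,d); Z=P[...,2]
q=P[(abs(Z-.098)<.004)&(abs(P[...,0]-.608)<.03)&(abs(P[...,1]-.076)<.03)]; print(len(q),cv2.minAreaRect((q[:,:2]*1000).astype(np.float32)))
E
```

```text
clock: 30.68
ee_pos: [0.609, 0.0799, 0.0493]
orientation: [3.139, -0.075, -0.01]
force: [0.4, 0.6, -0.6]
gripper_width: 0.338
clock: 31.1
ee_pos: [0.609, 0.0799, 0.0494]
orientation: [3.139, -0.075, -0.01]
force: [-0.4, 0.4, 0.8]
gripper_width: 0.993
clock: 31.52
ee_pos: [0.6109, 0.0801, 0.1948]
orientation: [3.139, -0.075, -0.0]
force: [-0.1, 0.5, -0.1]
gripper_width: 0.998
shift [-93.5 429.1  10.6] twist 0.3 t 31.5167 f [-0.1  0.5 -0.1] w 0.998
1069 ((609.6494140625, 75.57537841796875), (28.54474639892578, 29.205366134643555), 67.93571472167969)
```

Bottle is back within 2 mm. Next the can.

```bash
python3 -m handwheel '[{"gripper":0,"x":-9,"y":40,"z":0,"twist":0},{"gripper":0,"x":-18,"y":80,"z":0,"twist":0},{"gripper":0,"x":-26,"y":120,"z":0,"twist":0},{"gripper":0,"x":-35,"y":160,"z":0,"twist":0},{"gripper":0,"x":-44,"y":200,"z":0,"twist":0}]'; python3 -m handwheel '[{"gripper":0,"x":-9,"y":40,"z":0,"twist":0},{"gripper":0,"x":-18,"y":80,"z":0,"twist":0},{"gripper":0,"x":-26,"y":120,"z":0,"twist":0},{"gripper":0,"x":-35,"y":160,"z":0,"twist":0},{"gripper":0,"x":-44,"y":200,"z":0,"twist":0}]'; python3 -m handwheel '[{"gripper":0,"x":-6,"y":24,"z":0,"twist":0},{"gripper":0,"x":-6,"y":24,"z":0,"twist":0}]';python3 - <<'E'
from h import *
c=cams.calibration('wrist'); im,d=cams.snapshot('wrist'); P=pts(c,d); Z=P[...,2]
q=P[(abs(Z-.115)<.004)&(abs(P[...,0]-.497)<.03)&(abs(P[...,1]+.344)<.03)]; print(len(q),cv2.minAreaRect((q[:,:2]*1000).astype(np.float32)))
E
python3 go.py 497 -344 40 -3
```

```text
clock: 31.98
ee_pos: [0.5576, -0.1192, 0.1983]
orientation: [3.139, -0.074, 0.007]
force: [1.1, 0.3, -0.1]
gripper_width: 1.002
clock: 32.4
ee_pos: [0.5032, -0.3187, 0.1991]
orientation: [3.138, -0.074, 0.008]
force: [0.3, -0.6, -0.6]
gripper_width: 1.0
clock: 32.57
ee_pos: [0.494, -0.3471, 0.1992]
orientation: [3.137, -0.083, 0.007]
force: [0.5, -0.3, -0.0]
gripper_width: 0.997
1828 ((498.4922790527344, -344.1958312988281), (35.956459045410156, 35.71154022216797), 30.486038208007812)
shift [  1.2  -1.  159.2] twist 0.1 t 32.6167 f [-1.1 -0.4 -1. ] w 0.999
```

```bash
python3 -m handwheel '[{"gripper":0,"x":2,"y":-1,"z":35,"twist":0},{"gripper":0,"x":2,"y":-1,"z":70,"twist":0},{"gripper":0,"x":2,"y":-1,"z":105,"twist":0},{"gripper":0,"x":2,"y":-1,"z":140,"twist":0},{"gripper":0,"x":2,"y":-1,"z":152,"twist":0}]'; python3 go.py 498 -344 46 -3; for i in 1 2; do python3 -m handwheel '[{"gripper":255,"x":0,"y":0,"z":0,"twist":0},{"gripper":255,"x":0,"y":0,"z":0,"twist":0},{"gripper":255,"x":0,"y":0,"z":0,"twist":0},{"gripper":255,"x":0,"y":0,"z":0,"twist":0},{"gripper":255,"x":0,"y":0,"z":0,"twist":0}]' 60; done; python3 -m handwheel '[{"gripper":255,"x":0,"y":0,"z":-10,"twist":0},{"gripper":255,"x":0,"y":0,"z":-30,"twist":0},{"gripper":255,"x":0,"y":0,"z":-60,"twist":0},{"gripper":255,"x":0,"y":0,"z":-95,"twist":0},{"gripper":255,"x":0,"y":0,"z":-125,"twist":0}]'; python3 go.py 598 -59 175 -3
```

```text
clock: 33.03
ee_pos: [0.4964, -0.3413, 0.0428]
orientation: [-3.138, 0.079, 0.0]
force: [0.6, 0.7, -0.4]
gripper_width: 0.999
shift [ 1.7  2.7 -3.2] twist 0.1 t 33.0333 f [ 0.6  0.7 -0.4] w 0.999
clock: 33.45
ee_pos: [0.4976, -0.342, 0.0454]
orientation: [3.141, -0.078, 0.005]
force: [-0.2, 1.4, 6.8]
gripper_width: 0.501
clock: 33.87
ee_pos: [0.4975, -0.3421, 0.0455]
orientation: [3.141, -0.078, 0.005]
force: [-0.7, -0.4, 0.1]
gripper_width: 0.5
clock: 34.28
ee_pos: [0.4971, -0.342, 0.1732]
orientation: [3.14, -0.079, 0.006]
force: [0.0, -0.4, -0.8]
gripper_width: 0.501
shift [  86.6 -287.7   -1.6] twist 0.1 t 34.2833 f [ 0.  -0.4 -0.8] w 0.501
```

```bash
python3 -m handwheel '[{"gripper":255,"x":6,"y":-20,"z":-2,"twist":0},{"gripper":255,"x":15,"y":-50,"z":-4,"twist":0},{"gripper":255,"x":25,"y":-83,"z":-5,"twist":0},{"gripper":255,"x":35,"y":-117,"z":-5,"twist":0},{"gripper":255,"x":45,"y":-150,"z":-5,"twist":0}]'; python3 -m handwheel '[{"gripper":255,"x":10,"y":-33,"z":0,"twist":0},{"gripper":255,"x":20,"y":-66,"z":0,"twist":0},{"gripper":255,"x":30,"y":-98,"z":0,"twist":0},{"gripper":255,"x":38,"y":-126,"z":0,"twist":0},{"gripper":255,"x":42,"y":-139,"z":0,"twist":0}]'; python3 go.py 598 -57 46.5 -3
```

```text
clock: 34.7
ee_pos: [0.5497, -0.1929, 0.1791]
orientation: [3.14, -0.079, 0.007]
force: [0.4, 0.2, -1.1]
gripper_width: 0.504
clock: 35.12
ee_pos: [0.5992, -0.0528, 0.1799]
orientation: [3.14, -0.075, 0.008]
force: [0.6, 0.4, -2.0]
gripper_width: 0.501
shift [ -1.7   4.2 133.4] twist 0.3 t 35.1167 f [ 0.6  0.4 -2. ] w 0.501
```

```bash
python3 -m handwheel '[{"gripper":255,"x":0,"y":3,"z":30,"twist":0},{"gripper":255,"x":0,"y":4,"z":65,"twist":0},{"gripper":255,"x":0,"y":4,"z":95,"twist":0},{"gripper":255,"x":0,"y":4,"z":117,"twist":0},{"gripper":255,"x":0,"y":4,"z":125,"twist":0}]'; python3 go.py 598 -57 46.5 -3;python3 -m handwheel '[{"gripper":255,"x":0,"y":0,"z":2,"twist":0},{"gripper":255,"x":0,"y":0,"z":4,"twist":0},{"gripper":255,"x":0,"y":0,"z":5,"twist":0},{"gripper":255,"x":0,"y":0,"z":5,"twist":0}]';python3 go.py 598 -57 46.5 -3
```

```text
clock: 35.53
ee_pos: [0.5979, -0.0569, 0.0518]
orientation: [-3.14, 0.075, 0.001]
force: [-0.4, -0.2, -2.1]
gripper_width: 0.503
shift [0.1 0.1 5.3] twist 0.2 t 35.5333 f [-0.4 -0.2 -2.1] w 0.503
clock: 35.87
ee_pos: [0.5986, -0.0572, 0.0481]
orientation: [-3.14, 0.076, -0.003]
force: [0.3, -0.6, -1.4]
gripper_width: 0.497
shift [-0.6 -0.2  1.6] twist 0.2 t 35.8667 f [ 0.3 -0.6 -1.4] w 0.497
```

```bash
python3 -m handwheel '[{"gripper":255,"x":0,"y":0,"z":1,"twist":0},{"gripper":255,"x":0,"y":0,"z":3,"twist":0},{"gripper":255,"x":0,"y":0,"z":3,"twist":0}]'; python3 -m handwheel '[{"gripper":0,"x":0,"y":0,"z":0,"twist":0},{"gripper":0,"x":0,"y":0,"z":0,"twist":0},{"gripper":0,"x":0,"y":0,"z":0,"twist":0},{"gripper":0,"x":0,"y":0,"z":0,"twist":0},{"gripper":0,"x":0,"y":0,"z":0,"twist":0}]'; python3 -m handwheel '[{"gripper":0,"x":0,"y":0,"z":-10,"twist":0},{"gripper":0,"x":0,"y":0,"z":-45,"twist":0},{"gripper":0,"x":0,"y":0,"z":-85,"twist":0},{"gripper":0,"x":0,"y":0,"z":-125,"twist":0},{"gripper":0,"x":0,"y":0,"z":-150,"twist":0}]';python3 - <<'E'
from h import *
c=cams.calibration('wrist'); im,d=cams.snapshot('wrist'); P=pts(c,d); Z=P[...,2]
q=P[(abs(Z-.116)<.004)&(abs(P[...,0]-.598)<.03)&(abs(P[...,1]+.059)<.03)]; print(len(q),cv2.minAreaRect((q[:,:2]*1000).astype(np.float32)))
E
python3 go.py 445.5 -276 190 -93
```

```text
clock: 36.12
ee_pos: [0.5994, -0.0575, 0.0464]
orientation: [3.14, -0.076, 0.007]
force: [-0.0, 0.2, 4.3]
gripper_width: 0.501
clock: 36.53
ee_pos: [0.5994, -0.0575, 0.0464]
orientation: [3.14, -0.076, 0.007]
force: [0.2, 0.3, 0.2]
gripper_width: 0.999
clock: 36.95
ee_pos: [0.5995, -0.0575, 0.2016]
orientation: [3.139, -0.075, 0.015]
force: [0.1, -0.6, 1.0]
gripper_width: 1.002
1777 ((600.3789672851562, -59.831790924072266), (36.163780212402344, 35.77768325805664), 36.63718032836914)
shift [-145.   225.3   14.1] twist 90.3 t 37.0 f [ 0.8 -0.7  4.5] w 1.004
```

Can is back within about 2–3 mm. Last the tub, jaw along y.

```bash
python3 -m handwheel '[{"gripper":0,"x":-20,"y":31,"z":0,"twist":7},{"gripper":0,"x":-40,"y":62,"z":0,"twist":14},{"gripper":0,"x":-60,"y":93,"z":0,"twist":21},{"gripper":0,"x":-80,"y":124,"z":0,"twist":28},{"gripper":0,"x":-100,"y":155,"z":0,"twist":35}]'; python3 go.py 445.5 -276 190 -93
```

```text
clock: 37.42
ee_pos: [0.4923, -0.209, 0.2051]
orientation: [-2.969, 1.024, -0.026]
force: [0.4, 0.2, 0.7]
gripper_width: 1.004
shift [ 4.2 81.8 14.6] twist 54.9 t 37.4167 f [0.4 0.2 0.7] w 1.004
```

```bash
python3 -m handwheel '[{"gripper":0,"x":1,"y":30,"z":0,"twist":7},{"gripper":0,"x":2,"y":60,"z":0,"twist":14},{"gripper":0,"x":4,"y":82,"z":0,"twist":21},{"gripper":0,"x":4,"y":82,"z":0,"twist":28},{"gripper":0,"x":4,"y":82,"z":0,"twist":35}]'; python3 -m handwheel '[{"gripper":0,"x":0,"y":0,"z":0,"twist":7},{"gripper":0,"x":0,"y":0,"z":0,"twist":14},{"gripper":0,"x":0,"y":0,"z":0,"twist":20},{"gripper":0,"x":0,"y":0,"z":0,"twist":20}]';python3 - <<'E'
from h import *
c=cams.calibration('wrist'); im,d=cams.snapshot('wrist'); P=pts(c,d); Z=P[...,2]
q=P[(abs(Z-.093)<.004)&(abs(P[...,0]-.446)<.035)&(abs(P[...,1]+.276)<.035)]; print(len(q),cv2.minAreaRect((q[:,:2]*1000).astype(np.float32)))
E
python3 go.py 445.5 -276 40 -93
```

```text
clock: 37.83
ee_pos: [0.4441, -0.277, 0.205]
orientation: [-2.511, 1.877, -0.025]
force: [-0.5, -0.1, -0.6]
gripper_width: 1.0
clock: 38.17
ee_pos: [0.444, -0.277, 0.2054]
orientation: [-2.141, 2.287, -0.023]
force: [0.0, 0.1, 0.1]
gripper_width: 0.998
2759 ((446.8170471191406, -273.5681457519531), (43.60558319091797, 44.13359832763672), 87.33573150634766)
shift [ -1.7   1.4 165.3] twist -0.4 t 38.2167 f [-0.4  0.4 -0.2] w 0.998
```

```bash
python3 -m handwheel '[{"gripper":0,"x":-3,"y":0,"z":35,"twist":0},{"gripper":0,"x":-3,"y":0,"z":70,"twist":0},{"gripper":0,"x":-3,"y":0,"z":105,"twist":0},{"gripper":0,"x":-3,"y":0,"z":140,"twist":0},{"gripper":0,"x":-3,"y":0,"z":163,"twist":0}]'; python3 go.py 446.5 -275 42 -93; for i in 1 2; do python3 -m handwheel '[{"gripper":255,"x":0,"y":0,"z":0,"twist":0},{"gripper":255,"x":0,"y":0,"z":0,"twist":0},{"gripper":255,"x":0,"y":0,"z":0,"twist":0},{"gripper":255,"x":0,"y":0,"z":0,"twist":0},{"gripper":255,"x":0,"y":0,"z":0,"twist":0}]' 60; done; python3 -m handwheel '[{"gripper":255,"x":0,"y":0,"z":-10,"twist":0},{"gripper":255,"x":0,"y":0,"z":-30,"twist":0},{"gripper":255,"x":0,"y":0,"z":-60,"twist":0},{"gripper":255,"x":0,"y":0,"z":-95,"twist":0},{"gripper":255,"x":0,"y":0,"z":-125,"twist":0}]'; python3 go.py 544.5 11.5 170 -93
```

```text
clock: 38.63
ee_pos: [0.446, -0.2738, 0.0396]
orientation: [-2.153, 2.276, -0.018]
force: [0.9, -0.2, 0.1]
gripper_width: 1.002
shift [ 1.1 -0.6 -2.4] twist -0.2 t 38.6333 f [ 0.9 -0.2  0.1] w 1.002
clock: 39.05
ee_pos: [0.4469, -0.2747, 0.0416]
orientation: [-2.153, 2.275, -0.024]
force: [-0.6, 0.2, 8.3]
gripper_width: 0.507
clock: 39.47
ee_pos: [0.4469, -0.2746, 0.0416]
orientation: [-2.153, 2.275, -0.024]
force: [-0.5, 0.4, 1.0]
gripper_width: 0.513
clock: 39.88
ee_pos: [0.4447, -0.2739, 0.1692]
orientation: [-2.153, 2.275, -0.025]
force: [0.4, -0.3, -1.6]
gripper_width: 0.508
shift [-290.4  -84.    -0.7] twist -0.2 t 39.8833 f [ 0.4 -0.3 -1.6] w 0.508
```

```bash
python3 -m handwheel '[{"gripper":255,"x":-20,"y":-6,"z":-2,"twist":0},{"gripper":255,"x":-50,"y":-14,"z":-4,"twist":0},{"gripper":255,"x":-83,"y":-24,"z":-5,"twist":0},{"gripper":255,"x":-117,"y":-34,"z":-5,"twist":0},{"gripper":255,"x":-150,"y":-44,"z":-5,"twist":0}]'; python3 -m handwheel '[{"gripper":255,"x":-33,"y":-9,"z":0,"twist":0},{"gripper":255,"x":-66,"y":-19,"z":0,"twist":0},{"gripper":255,"x":-98,"y":-28,"z":0,"twist":0},{"gripper":255,"x":-126,"y":-36,"z":0,"twist":0},{"gripper":255,"x":-139,"y":-40,"z":0,"twist":0}]'; python3 go.py 544.5 11.5 42.6 -93
```

```text
clock: 40.3
ee_pos: [0.4969, -0.1249, 0.1751]
orientation: [-2.153, 2.276, -0.026]
force: [-0.5, 0.4, -1.9]
gripper_width: 0.506
clock: 40.72
ee_pos: [0.5449, 0.0149, 0.1758]
orientation: [-2.155, 2.272, -0.026]
force: [0.2, -0.6, -0.5]
gripper_width: 0.51
shift [  2.8   2.8 133.2] twist -0.0 t 40.7167 f [ 0.2 -0.6 -0.5] w 0.51
```

```bash
python3 -m handwheel '[{"gripper":255,"x":3,"y":2,"z":30,"twist":0},{"gripper":255,"x":3,"y":2,"z":65,"twist":0},{"gripper":255,"x":3,"y":2,"z":95,"twist":0},{"gripper":255,"x":3,"y":2,"z":117,"twist":0},{"gripper":255,"x":3,"y":2,"z":125,"twist":0}]'; python3 -m handwheel '[{"gripper":255,"x":0,"y":0,"z":2,"twist":0},{"gripper":255,"x":0,"y":0,"z":5,"twist":0},{"gripper":255,"x":0,"y":0,"z":7,"twist":0},{"gripper":255,"x":0,"y":0,"z":7,"twist":0}]';python3 go.py 544.5 11.5 42.6 -93
```

```text
clock: 41.13
ee_pos: [0.5434, 0.0116, 0.0482]
orientation: [-2.157, 2.274, -0.02]
force: [-0.9, 0.1, -1.7]
gripper_width: 0.501
clock: 41.47
ee_pos: [0.5444, 0.0114, 0.0427]
orientation: [-2.156, 2.273, -0.023]
force: [-0.3, 0.6, -0.8]
gripper_width: 0.511
shift [-0.1 -0.1  0.1] twist -0.0 t 41.4667 f [-0.3  0.6 -0.8] w 0.511
```

```bash
python3 -m handwheel '[{"gripper":255,"x":0,"y":0,"z":1,"twist":0},{"gripper":255,"x":0,"y":0,"z":2,"twist":0},{"gripper":255,"x":0,"y":0,"z":2,"twist":0}]'; python3 -m handwheel '[{"gripper":0,"x":0,"y":0,"z":0,"twist":0},{"gripper":0,"x":0,"y":0,"z":0,"twist":0},{"gripper":0,"x":0,"y":0,"z":0,"twist":0},{"gripper":0,"x":0,"y":0,"z":0,"twist":0},{"gripper":0,"x":0,"y":0,"z":0,"twist":0}]'; python3 -m handwheel '[{"gripper":0,"x":0,"y":0,"z":-10,"twist":0},{"gripper":0,"x":0,"y":0,"z":-45,"twist":0},{"gripper":0,"x":0,"y":0,"z":-85,"twist":0},{"gripper":0,"x":0,"y":0,"z":-125,"twist":0},{"gripper":0,"x":0,"y":0,"z":-165,"twist":0}]'; python3 -m handwheel '[{"gripper":0,"x":0,"y":10,"z":-20,"twist":0},{"gripper":0,"x":0,"y":40,"z":-50,"twist":0},{"gripper":0,"x":0,"y":80,"z":-60,"twist":0},{"gripper":0,"x":0,"y":80,"z":-60,"twist":0},{"gripper":0,"x":0,"y":80,"z":-60,"twist":0}]'
python3 - <<'E'
from h import *
for n in('scene','side','wrist'):
    c=cams.calibration(n); im,d=cams.snapshot(n); P=pts(c,d); Z=P[...,2]
    if n!='wrist': cv2.imwrite(f'pics/{n}9.png',im)
    for k,x,y,h in(('tub',.5445,.0115,.094),('can',.598,-.059,.116),('bottle',.608,.076,.098),('shunt',.5443,.3076,.0375),('spool',.368,.086,.044)):
        q=P[(abs(Z-h)<.005)&(abs(P[...,0]-x)<.037)&(abs(P[...,1]-y)<.037)]
        if len(q)>20:
            r=cv2.minAreaRect((q[:,:2]*1000).astype(np.float32)); print(n,k,len(q),np.round(r[0],1),np.round(r[1],1),round(r[2],1),round(float(np.median(q[:,2])),4))
a,b=[cv2.imread(f'pics/{n}9.png') for n in('scene','side')]
cv2.imwrite('pics/f.png',np.hstack([cv2.resize(a[110:280,180:407],(400,300)),cv2.resize(b[120:372,130:466],(400,300))]))
print(telemetry.read_state()['force'],telemetry.read_state()['clock'])
E
```

```text
clock: 41.72
ee_pos: [0.5454, 0.0112, 0.0426]
orientation: [-2.155, 2.272, -0.027]
force: [-3.1, -0.0, 10.3]
gripper_width: 0.511
clock: 42.13
ee_pos: [0.5454, 0.0112, 0.0425]
orientation: [-2.155, 2.272, -0.027]
force: [-0.3, 0.6, 0.4]
gripper_width: 1.0
clock: 42.55
ee_pos: [0.5417, 0.0123, 0.2102]
orientation: [-2.155, 2.272, -0.027]
force: [1.3, -0.5, -0.3]
gripper_width: 0.997
clock: 42.97
ee_pos: [0.4599, 0.017, 0.2704]
orientation: [-2.154, 2.271, -0.031]
force: [0.9, -0.5, -0.1]
gripper_width: 1.001
scene tub 254 [544.1  10.6] [44.5 44.8] 86.4 0.0931
scene can 180 [600.2 -60.8] [33.2 35.2] 61.5 0.1151
scene bottle 105 [609.5  73.7] [27.8 28. ] 24.0 0.0974
scene shunt 188 [545.4 308.6] [48.4 52.1] 23.0 0.0374
scene spool 193 [370.5  85.4] [53.4 53.9] 61.1 0.0431
side tub 301 [543.5  12.1] [46.  43.8] 86.0 0.0929
side can 140 [599.1 -59.6] [33.8 37.9] 17.1 0.115
side bottle 133 [609.1  76.8] [28.  27.8] 21.5 0.097
side shunt 933 [544.3 308.4] [50.7 51.1] 26.3 0.0375
side spool 524 [368.7  86.7] [55.4 54.7] 43.9 0.0434
wrist tub 2310 [545.   11.5] [44.2 42.9] 87.0 0.093
wrist can 985 [592.8 -59.7] [36.  20.8] 86.8 0.115
wrist bottle 691 [604.4  74.9] [28.9 19.1] 86.9 0.097
wrist shunt 707 [541.8 287.9] [27.7 58. ] 74.8 0.0368
wrist spool 1542 [370.6  85.8] [56.5 54.3] 10.4 0.0431
[-0.6951 -0.2184 -0.2772] 43.1167
```

View pics/f.png

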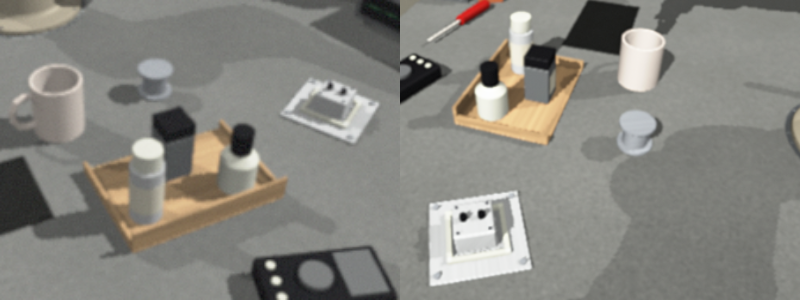

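Everything is in place: the can (147,180), tub (173,140) and bottle (240,160) stand upright in the caddy, the shunt is inside the frame (332,103), and the mug and spool have not moved. Handing in.

```bash
python3 -c "
from rig import bot
print(bot.hand_in())"
```

```text
the job is handed in; nothing more can be done
None
```

I moved the tub, can and bottle onto the mat, set the shunt box in the nest, then put all three back in the caddy. I handed in at about 43 s on the clock, with the gripper clear of everything. The hand-in reports no verdict.

**Last checks (scene and side cameras):**
- **Tub, can and bottle:** each stands upright within about 3 mm of where I first measured it.
- **Shunt box:** it lies flat and square, with its top at 37.5 mm and its centre about 1 mm from the nest's centre.
- **Spool and mug:** the spool measured within about 3 mm of its start. I only checked the mug by eye; it looks untouched.

**What failed or disagreed:**
- **Finger length:** the real fingertips sit about 34 mm farther back along the tool than the description says. Because of this my first two grips closed on the bottle's cap without holding it, but the bottle did not move. I corrected the height after that.
- **Hard touch:** setting the bottle back in the caddy gave a brief 37 N reading at the wrist, well below the 120 N limit.
- **Wrist camera, final view:** its readings for the can, bottle and shunt were off because they were partly out of view or hidden. I used the scene and side cameras for those.

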